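# Set the jig stop and close up a row of printed track modules

### The arm

A 7-joint arm with a two-finger parallel gripper is mounted at the origin on the work surface. World frame = base frame: x ahead of the robot, y to its left, z up, the work surface at z = 0. Lengths are in mm, angles in rad, forces in N, time in s.
With the tool pointing down it reaches from about 425 to 875 mm from the base axis. Payload 4.7 kg.
Tool frame: the origin (TCP) lies on the centre line of the jaws, within the pads' length; the fingertips stand 25 mm ahead of it and the grasp point (between the pads) lies 6 mm ahead of it; x points along the fingers, y is the direction in which the jaws open and shut, and the axes are right-handed (so a half turn about x gives the same grasp; the last joint's range is limited). The gripper opens to 85 mm and grips with 20 to 120 N. Pads are 22 mm wide; open, the fingers measure 114 mm over their backs; the gripper's body (76 mm by 85 mm) begins 54 mm behind the grasp point. The pads swing forward as they close: fully open they stand 13 mm farther back than shut.
Start: joints at [1.218, 0.321, -0.07, 1.45, 0.023, 1.371, -0.057], TCP at [233.091, -606.787, 256.349] pointing down, gripper open.
Joint ranges: [-2.86, 2.86], [-0.3, 2.09], [-1.38, 1.24], [0.06, 2.45], [-1.56, 4.7], [0.09, 2.05], [-2.69, 2.69]. Speed limits (rad/s): [2.57, 2.57, 3.14, 3.14, 3.14, 3.14, 3.14].

### API

Orientations are given as [roll, pitch, yaw] about the fixed x, y, z axes, in that order (R = Rz(yaw) Ry(pitch) Rx(roll)).
In Python, from workcell import bot gives the robot as it stands.
- The arm moves only by the tool play_rows, never from a script. Its argument "plan" is a list of rows, each an object with "linear": the shift along the world's x, y, z in cm, a list of three; "rot": the turn, a rotation vector about the world's x, y, z in rad, a list of three; "gripper": the finger opening in cm, from 0 to 8.54. In form: [{"linear": [tx, ty, tz], "rot": [rx, ry, rz], "gripper": gripper}, ...]. A call has 1 to 12 rows; each row is the pose to reach, as a shift and turn from the pose commanded when the call began; what a row does not reach only later rows make up. A row lasts 1/10 s, in which the tool goes at most 50 mm and 8.59 degrees, less where a joint would pass 70% of its speed; a pose out of reach is approached as far as the arm can. A call with a gripper value outside its range is refused whole. The fingers move at their own pace and stop on an object; "grip_force" is the grip in N (left out, the last holds). Time passes only in rows, so rows that repeat a pose let the fingers close. It gives the time, the measured TCP pose, the force and the opening at its end, in the units of the state.
- bot.get_obs(): the state, without advancing time (a new reading comes with each control period).
- bot.camera(name): name is "scene" or "top" or "wrist"; returns a dict with "frame" (400x640x3 uint8, blue, green, red), "intrinsics" (3x3 intrinsics, pixels), "rvec" (rotation vector, rad) and "tvec" (3), from world to camera coordinates, as OpenCV has them. Camera axes: x right, y down, z forward; pixel columns grow to the right and rows downward; lengths in mm; the calibration is good to about 2 mm. The wrist camera is an equidistant fisheye: a pixel r from the principal point sees the ray r / f radians off the axis. A picture is of the moment at which its call begins. There is no depth.
- bot.sign_off(): hands the job in, once; it reports no verdict.
The state is a dict: "t": time; "q": joint angles; "dq": joint speeds; "tau": joint torques, N m; "tcp_pos": TCP position; "ee_rot": TCP orientation; "wrist_force": force on the tool from outside, world axes, zero at the start; "moment": the same for the moment, N m; "opening": finger opening in mm.
Only numpy, scipy, OpenCV 4.12 (cv2) and the standard library are available. Lean on these libraries where they do the work, as an engineer would, in place of code of your own. Each camera call takes 0.05 s, during which the arm holds its last target. There are 200 camera calls.

### The job

Put the failed round print that is standing in the assembly jig into the scrap bin, and set the jig's stop to the clip's mark with the knob: it has been run too far, so back it off behind the mark and then come forward to the mark, so that the slack in the drive is taken up. Once the stop is set, stand all the track modules there are upright in one closed row along the back fence, the first flush against the stop and each flush against the next, and finish the row with the round-ended cap, its flat face flush against the last module. The stop must still be on its mark at the end; leave the tape, the tin and the bottle alone.

Things in the scene. Friction and masses are not known exactly. Their poses are not given: they have to be found in the camera images.
- jig: assembly jig: metal bed, top 12 mm above the table, jig x -55 to +60 mm, y -260 to +250 mm. Back fence along the far side: 12 mm wide, 12 mm high above the bed, front face at x = +35 mm, y -255 to +145 mm. Stop and knob at the +y end; the row is built from the stop to -y. Front and -y end are open. Origin at table height, x away from the robot
- stop_face (a point): on the flat face of the sliding stop, at bed height, in line with the fence's front face; axes as the jig's. The row lies on its -y side, x below 0. Stop: metal block 70 mm wide, 26 mm thick, top 49 mm above the table. With the slack taken up it holds against a push of about 18 N
- pointer (a point): tip of the thin dark pointer on the stop's robot side, 30 mm above the table; axes as the jig's
- mark (a point): thin dark index line on a small metal clip (16 x 16 x 30 mm) fixed at the jig's robot-side edge; axes as the jig's. Stop set = pointer level with it along jig y. Pointer at greater y = backed off behind the mark, at lesser y = past it. It starts 8 to 18 mm past
- knob (a joint): angle of the stop's black knob, rad, 0 at the start, growing clockwise seen from above; range -4.2 to 0.6. Clockwise advances the stop (to jig -y) 8 mm per rad, anticlockwise backs it off; after a reversal the first 0.4 rad is slack and does not move the stop. About 0.16 N m; it stays where left
- knob_grip (a point): on the knob's vertical axis, 78 mm above the table, at the height to grip. The grip is an upright bar 52 mm long, 14 mm thick, 36 mm high (top 88 mm above the table) on a disc of 54 mm diameter; its length lies along the jig's x at knob angle 0; this point's x axis turns with it
- play (a joint): slack in the stop's drive, m: 0 when the drive bears on the stop in the advancing direction (slack taken up), 0.0032 when it bears in the backing-off direction
- misprint: failed print: round puck with a grid on top, 56 mm diameter, 40 mm high (solid to 34 mm), 60 g, standing on the jig's bed where the row is to go. Origin: centre of the underside. Grip it across the jig's y, clear of the fence
- bin_in (a point): centre of the inner floor of the open grey scrap bin, 160 x 160 mm outside, walls 4 mm thick and 60 mm high, fixed on the table to the robot's right; axes as the bin's
- module1: printed straight track module: U-shaped trough 56 mm wide (its x), 70 mm long (its y, open-ended), 46 mm high; walls 10 mm, floor 14 mm; 80 to 170 g. Modules are alike and the same either way round; 2 to 4 are there. Origin: centre of the underside. Starts upright on the table between robot and jig. Grip it across its 56 mm width
- module2: printed straight track module: U-shaped trough 56 mm wide (its x), 70 mm long (its y, open-ended), 46 mm high; walls 10 mm, floor 14 mm; 80 to 170 g. Modules are alike and the same either way round; 2 to 4 are there. Origin: centre of the underside. Starts upright on the table between robot and jig. Grip it across its 56 mm width
- module3: printed straight track module: U-shaped trough 56 mm wide (its x), 70 mm long (its y, open-ended), 46 mm high; walls 10 mm, floor 14 mm; 80 to 170 g. Modules are alike and the same either way round; 2 to 4 are there. Origin: centre of the underside. Starts upright on the table between robot and jig. Grip it across its 56 mm width
- module4: printed straight track module: U-shaped trough 56 mm wide (its x), 70 mm long (its y, open-ended), 46 mm high; walls 10 mm, floor 14 mm; 80 to 170 g. Modules are alike and the same either way round; 2 to 4 are there. Origin: centre of the underside. Starts upright on the table between robot and jig. Grip it across its 56 mm width
- cap: printed end cap: same 56 mm width (its x) and 46 mm height as the modules, 80 to 170 g, one flat face (its +y side, 15 mm from the origin), the other end half-round (reaching 43 mm to its -y side). Origin on the underside. Starts upright among the modules, flat face within 30 degrees of the world's +y. Grip it across its width at the origin
- cap_face (a point): middle of the lower edge of the end cap's flat face; axes as the cap's
- tape: ring of tape, 60 mm diameter, 22 mm high, on the left; a bystander, to be left alone
- tin: small tin, 56 mm diameter, 50 mm high, on the left; a bystander, to be left alone
- glue: bottle of 40 mm diameter, 110 mm high, on the left; a bystander, to be left alone

How it is judged (in metres and radians):
On the way, in this order (a step that is already met when the one before it is completed fails the run):
1. the stop has been backed off behind the mark (y of pointer in the frame of mark above 0.0025 m), for 0.1 s.
2. the stop is on the mark, within 2.2 mm, with the slack taken up by coming forward (y of pointer in the frame of mark between -0.0022 and 0.0022 m and value of joint play below 0.0012 m), for 0.3 s.
3. all modules stand in a closed row against the stop and the fence (x of module1 in the frame of stop_face between -0.0325 and -0.0245 m and z of module1 in the frame of stop_face between -0.003 and 0.004 m and angle between the x axis of each of module1, module2, module3, module4 and the x axis of stop_face, either way round below 0.07 rad and angle between each of module1, module2, module3, module4's own z axis and vertical below 0.08 rad and x of module2 in the frame of stop_face between -0.0325 and -0.0245 m and z of module2 in the frame of stop_face between -0.003 and 0.004 m and x of module3 in the frame of stop_face between -0.0325 and -0.0245 m and z of module3 in the frame of stop_face between -0.003 and 0.004 m and x of module4 in the frame of stop_face between -0.0325 and -0.0245 m and z of module4 in the frame of stop_face between -0.003 and 0.004 m and (y of module1 in the frame of stop_face between -0.0395 and -0.032 m or (y of module1 in the frame of stop_face between -0.1095 and -0.102 m and (y of module1 in the frame of stop_face between -0.0395 and -0.032 m or y of module2 in the frame of stop_face between -0.0395 and -0.032 m or y of module3 in the frame of stop_face between -0.0395 and -0.032 m or y of module4 in the frame of stop_face between -0.0395 and -0.032 m)) or (y of module1 in the frame of stop_face between -0.1795 and -0.172 m and (y of module1 in the frame of stop_face between -0.1095 and -0.102 m or y of module2 in the frame of stop_face between -0.1095 and -0.102 m or y of module3 in the frame of stop_face between -0.1095 and -0.102 m or y of module4 in the frame of stop_face between -0.1095 and -0.102 m)) or (y of module1 in the frame of stop_face between -0.2495 and -0.242 m and (y of module1 in the frame of stop_face between -0.1795 and -0.172 m or y of module2 in the frame of stop_face between -0.1795 and -0.172 m or y of module3 in the frame of stop_face between -0.1795 and -0.172 m or y of module4 in the frame of stop_face between -0.1795 and -0.172 m))) and (y of module2 in the frame of stop_face between -0.0395 and -0.032 m or (y of module2 in the frame of stop_face between -0.1095 and -0.102 m and (y of module1 in the frame of stop_face between -0.0395 and -0.032 m or y of module2 in the frame of stop_face between -0.0395 and -0.032 m or y of module3 in the frame of stop_face between -0.0395 and -0.032 m or y of module4 in the frame of stop_face between -0.0395 and -0.032 m)) or (y of module2 in the frame of stop_face between -0.1795 and -0.172 m and (y of module1 in the frame of stop_face between -0.1095 and -0.102 m or y of module2 in the frame of stop_face between -0.1095 and -0.102 m or y of module3 in the frame of stop_face between -0.1095 and -0.102 m or y of module4 in the frame of stop_face between -0.1095 and -0.102 m)) or (y of module2 in the frame of stop_face between -0.2495 and -0.242 m and (y of module1 in the frame of stop_face between -0.1795 and -0.172 m or y of module2 in the frame of stop_face between -0.1795 and -0.172 m or y of module3 in the frame of stop_face between -0.1795 and -0.172 m or y of module4 in the frame of stop_face between -0.1795 and -0.172 m))) and (y of module3 in the frame of stop_face between -0.0395 and -0.032 m or (y of module3 in the frame of stop_face between -0.1095 and -0.102 m and (y of module1 in the frame of stop_face between -0.0395 and -0.032 m or y of module2 in the frame of stop_face between -0.0395 and -0.032 m or y of module3 in the frame of stop_face between -0.0395 and -0.032 m or y of module4 in the frame of stop_face between -0.0395 and -0.032 m)) or (y of module3 in the frame of stop_face between -0.1795 and -0.172 m and (y of module1 in the frame of stop_face between -0.1095 and -0.102 m or y of module2 in the frame of stop_face between -0.1095 and -0.102 m or y of module3 in the frame of stop_face between -0.1095 and -0.102 m or y of module4 in the frame of stop_face between -0.1095 and -0.102 m)) or (y of module3 in the frame of stop_face between -0.2495 and -0.242 m and (y of module1 in the frame of stop_face between -0.1795 and -0.172 m or y of module2 in the frame of stop_face between -0.1795 and -0.172 m or y of module3 in the frame of stop_face between -0.1795 and -0.172 m or y of module4 in the frame of stop_face between -0.1795 and -0.172 m))) and (y of module4 in the frame of stop_face between -0.0395 and -0.032 m or (y of module4 in the frame of stop_face between -0.1095 and -0.102 m and (y of module1 in the frame of stop_face between -0.0395 and -0.032 m or y of module2 in the frame of stop_face between -0.0395 and -0.032 m or y of module3 in the frame of stop_face between -0.0395 and -0.032 m or y of module4 in the frame of stop_face between -0.0395 and -0.032 m)) or (y of module4 in the frame of stop_face between -0.1795 and -0.172 m and (y of module1 in the frame of stop_face between -0.1095 and -0.102 m or y of module2 in the frame of stop_face between -0.1095 and -0.102 m or y of module3 in the frame of stop_face between -0.1095 and -0.102 m or y of module4 in the frame of stop_face between -0.1095 and -0.102 m)) or (y of module4 in the frame of stop_face between -0.2495 and -0.242 m and (y of module1 in the frame of stop_face between -0.1795 and -0.172 m or y of module2 in the frame of stop_face between -0.1795 and -0.172 m or y of module3 in the frame of stop_face between -0.1795 and -0.172 m or y of module4 in the frame of stop_face between -0.1795 and -0.172 m)))), for 0.2 s.
At the end, for the whole second after the job is handed in: Failed print in the bin; pointer within 2.2 mm of the mark, slack taken up (play under 1.2 mm); modules upright, within 4 mm of the fence and 0.07 rad of square, row gaps under 4 mm in all; cap's flat face closes the row (5 mm in all); all at rest (all of step 2 and all of step 3 and x of misprint in the frame of bin_in between -0.07 and 0.07 m and y of misprint in the frame of bin_in between -0.07 and 0.07 m and z of misprint in the frame of bin_in below 0.04 m and x of cap in the frame of stop_face between -0.0325 and -0.0245 m and z of cap in the frame of stop_face between -0.003 and 0.004 m and angle between the x axis of cap and the x axis of stop_face, either way round below 0.07 rad and angle between cap's own z axis and vertical below 0.08 rad and ((y of cap_face in the frame of stop_face between -0.145 and -0.137 m and y of cap in the frame of stop_face between -0.1605 and -0.1515 m and (y of module1 in the frame of stop_face between -0.1095 and -0.102 m or y of module2 in the frame of stop_face between -0.1095 and -0.102 m or y of module3 in the frame of stop_face between -0.1095 and -0.102 m or y of module4 in the frame of stop_face between -0.1095 and -0.102 m)) or (y of cap_face in the frame of stop_face between -0.215 and -0.207 m and y of cap in the frame of stop_face between -0.2305 and -0.2215 m and (y of module1 in the frame of stop_face between -0.1795 and -0.172 m or y of module2 in the frame of stop_face between -0.1795 and -0.172 m or y of module3 in the frame of stop_face between -0.1795 and -0.172 m or y of module4 in the frame of stop_face between -0.1795 and -0.172 m)) or (y of cap_face in the frame of stop_face between -0.285 and -0.277 m and y of cap in the frame of stop_face between -0.3005 and -0.2915 m and (y of module1 in the frame of stop_face between -0.2495 and -0.242 m or y of module2 in the frame of stop_face between -0.2495 and -0.242 m or y of module3 in the frame of stop_face between -0.2495 and -0.242 m or y of module4 in the frame of stop_face between -0.2495 and -0.242 m))) and linear speed of each of module1, module2, module3, module4, cap, misprint below 0.02 m/s); the robot touches nothing.
It fails at once if the tape, the tin or the bottle is shoved more than 6 cm (distance of any of tape, tin, glue from where it was at the start of the episode above 0.06 m).
Of module1, module2, module3, module4 only 2 to 4 are there at a start; the rules pass over those that are not, and their reading is None.
At some moment in a run one of module1, module2, module3, module4, cap may be knocked a few centimetres aside while the robot is not near it.
Once in a run the grip may slacken for a moment while it holds something.
It also fails if it takes over 210 s, if anything falls off the work surface, if the arm or the gripper's body presses on something with over 40 N, if the wrist force passes 120 N, or if a joint passes its speed limit or range.

## Working session

There is one attempt and no reset: what is moved stays moved. The work goes in short steps, Python scripts to look and compute and a tool call to move; the robot and the scene stay as the last step left them, time stands still between calls to the robot, and variables do not carry over. Pictures are saved under pics/ and viewed, about 12 in all and at most 16, crops included, and the job is handed in when it is done.

Besides the shell and the picture viewer there is one more tool, called as name(argument=value, ...) on one line, values as JSON. play_rows: Moves the arm, as the interface text tells. Its arguments: {"type":"object","properties":{"plan":{"type":"array"},"grip_force":{"type":"number"}},"required":["plan"]}

```bash
mkdir -p pics; ls; python3 - <<'E'
from workcell import bot
import cv2,numpy as np
print(bot.get_obs())
for n in ["scene","top"]:
    c=bot.camera(n); cv2.imwrite(f"pics/{n}0.png",c["frame"]); print(n,c["intrinsics"],c["rvec"],c["tvec"])
E
```

```text
pics
{'t': 0.0, 'q': array([ 1.21809565,  0.32185844, -0.07007421,  1.45168318,  0.0226154 ,
        1.3707902 , -0.05688016]), 'dq': array([-1.98285303e-04,  7.88732855e-05,  4.73072602e-04,  3.66275286e-04,
       -2.00101514e-04, -5.13399258e-04, -3.96492548e-04]), 'tau': array([-3.54869835e-04, -4.93585360e+01, -3.82635221e-01, -3.14330828e+01,
        1.27318333e-02,  1.13724562e-02,  1.40831406e-05]), 'tcp_pos': array([ 232.87950314, -606.32430475,  255.19624879]), 'ee_rot': array([-1.51113569,  1.56884404,  1.99730132]), 'wrist_force': array([-0.19203323,  0.66449701, -0.20995542]), 'moment': array([ 0.05070677,  0.01461577, -0.04280435]), 'opening': 84.95360869419632}
scene [[434.67724716   0.         316.10077115]
 [  0.         434.67724716 199.57432818]
 [  0.           0.           1.        ]] [ 0.89933685  2.42566767 -1.18864358] [ 401.20889649 -156.61596103 1414.75217944]
top [[390.37381029   0.         319.03268231]
 [  0.         390.37381029 198.29034406]
 [  0.           0.           1.        ]] [ 2.18705389 -2.20112142  0.09650181] [  -1.69791393  557.91967028 1072.09479817]
```

View pics/top0.png

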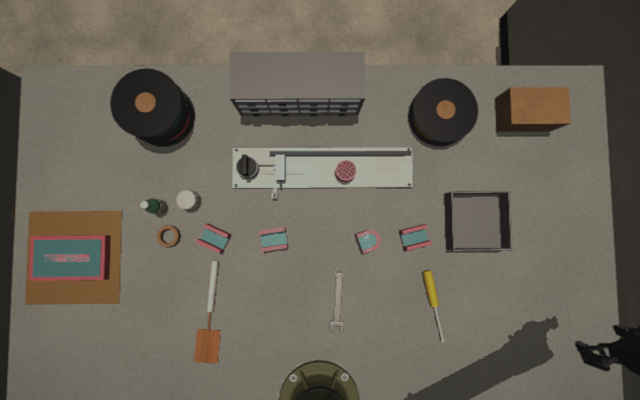

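View pics/scene0.png

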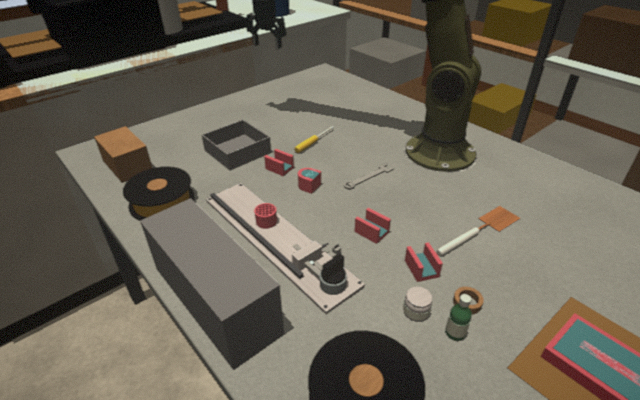

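Top view: jig around (233–413, 148–188), misprint (346,171), knob (247,167), modules at (213,237), (274,240), (416,237), cap (369,240), bin (481,221). So there are three modules.

```bash
cat > h.py <<'E'
import cv2,numpy as np
from workcell import bot
def pix2plane(c,uv,z):
    uv=np.asarray(uv,float).reshape(-1,1,2); K=c["intrinsics"]; D=np.zeros(4)
    n=(cv2.fisheye.undistortPoints(uv,K,D) if c.get("fe") else cv2.undistortPoints(uv,K,None)).reshape(-1,2)
    R=cv2.Rodrigues(np.asarray(c["rvec"],float))[0]; t=np.asarray(c["tvec"],float).ravel()
    d=np.c_[n,np.ones(len(n))]@R; o=-R.T@t
    return o+d*((z-o[2])/d[:,2])[:,None]
def proj(c,P):
    P=np.asarray(P,float).reshape(-1,1,3); r=np.asarray(c["rvec"],float); t=np.asarray(c["tvec"],float)
    f=cv2.fisheye.projectPoints if c.get("fe") else cv2.projectPoints
    return f(P,r.reshape(3,1),t.reshape(3,1),c["intrinsics"],np.zeros(4))[0].reshape(-1,2)
def cam(n,save=None):
    c=bot.camera(n); c["fe"]=n=="wrist"
    if save: cv2.imwrite(f"pics/{save}.png",c["frame"])
    return c
def red(c):
    h=cv2.cvtColor(c["frame"],cv2.COLOR_BGR2HSV); H,S,V=cv2.split(h)
    return (((H<8)|(H>168))&(S>95)&(V>50)).astype(np.uint8)*255
def teal(c):
    h=cv2.cvtColor(c["frame"],cv2.COLOR_BGR2HSV); H,S,V=cv2.split(h)
    return ((H>78)&(H<105)&(S>60)&(V>40)).astype(np.uint8)*255
E
python3 - <<'E'
from h import *
c=cam("top")
m=red(c)|teal(c); m=cv2.morphologyEx(m,cv2.MORPH_CLOSE,np.ones((3,3)))
for k in cv2.findContours(m,0,2)[0]:
    a=cv2.contourArea(k)
    if a<80: continue
    r=cv2.minAreaRect(k); p=pix2plane(c,[r[0]],40)[0]
    box=pix2plane(c,cv2.boxPoints(r),40)[:,:2]
    e=np.diff(box,axis=0); 
    print("blob",a,np.round(r[0]),p.round(),[(round(np.hypot(*v)),round(np.degrees(np.arctan2(v[1],v[0])))) for v in e[:2]])
g=cv2.cvtColor(c["frame"],cv2.COLOR_BGR2HSV)
mm=((g[...,2]>130)&(g[...,1]<50)).astype(np.uint8)*255
mm=cv2.morphologyEx(mm,cv2.MORPH_CLOSE,np.ones((9,9)))
for k in cv2.findContours(mm,0,2)[0]:
    if cv2.contourArea(k)<2000: continue
    r=cv2.minAreaRect(k); b=pix2plane(c,cv2.boxPoints(r),12); print("jig?",r,b.round(1))
for n,p,z in [("knob",(247,167),80),("binL",(448,191),60),("binR",(511,251),60),("binctr",(481,221),30),("stop",(280,167),49),("clip",(275,195),30)]: print(n,pix2plane(c,[p],z)[0].round())
cv2.imwrite("pics/topc.png",cv2.resize(c["frame"][140:260,150:430],(800,343),interpolation=cv2.INTER_CUBIC))
w=cam("wrist"); print(w["intrinsics"],pix2plane(w,[[320,200]],0),proj(w,[np.r_[bot.get_obs()["tcp_pos"]]-[0,0,25]]))
E
```

```text
blob 3465.0 [ 69. 258.] [401. 668.  40.] [(213, -90), (120, -178)]
blob 178.0 [273. 239.] [447. 120.  40.] [(62, -82), (29, -172)]
blob 471.0 [415. 237.] [ 449. -267.   40.] [(75, -77), (57, -167)]
blob 495.0 [213. 238.] [450. 283.  40.] [(58, -24), (76, -115)]
blob 93.5 [347. 168.] [639. -82.  40.] [(35, -53), (42, -144)]
jig? ((322.0433349609375, 172.29248046875), (50.4014778137207, 180.37466430664062), 89.42127990722656) [[ 702.6  241.1   12. ]
 [ 706.  -271.8   12. ]
 [ 561.7 -269.8   12. ]
 [ 559.5  238.5   12. ]]
knob [638. 186.  80.]
binL [ 573. -355.   60.]
binR [ 410. -520.   60.]
binctr [ 491. -455.   30.]
stop [642. 101.  49.]
clip [567. 117.  30.]Traceback (most recent call last):
  File "<stdin>", line 19, in <module>
  File "h.py", line 12, in proj
    return f(P,r.reshape(3,1),t.reshape(3,1),c["intrinsics"],np.zeros(4))[0].reshape(-1,2)
           ~^^^^^^^^^^^^^^^^^^^^^^^^^^^^^^^^^^^^^^^^^^^^^^^^^^^^^^^^^^^^^
cv2.error: OpenCV(4.12.0) /io/opencv/modules/calib3d/src/fisheye.cpp:83: error: (-215:Assertion failed) _tvec.getMat().isContinuous() && _rvec.getMat().isContinuous() in function 'projectPoints'
```

View pics/topc.png

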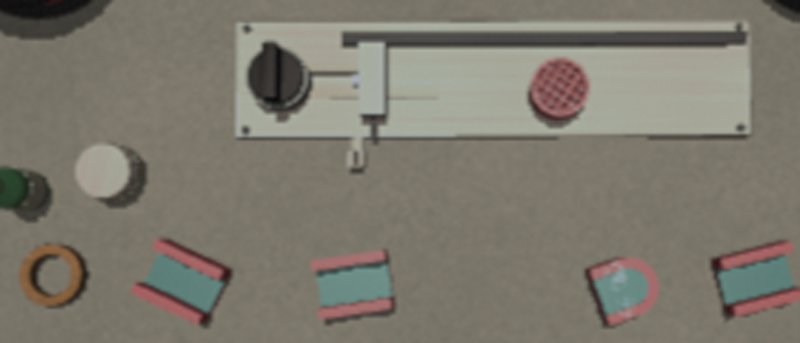

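```bash
sed -i 's/P=np.asarray(P,float).reshape(-1,1,3); r=.*/P=np.asarray(P,float).reshape(-1,1,3); r=np.array(c["rvec"],float,order="C").reshape(3,1).copy(); t=np.array(c["tvec"],float).reshape(3,1).copy()/; s/r.reshape(3,1),t.reshape(3,1),c/r,t,c/' h.py
cat >> h.py <<'E'
from scipy.spatial.transform import Rotation as Rn
def pose():
    o=bot.get_obs(); R=Rn.from_euler("xyz",o["ee_rot"]).as_matrix()
    print("t",round(o["t"],2),"tcp",o["tcp_pos"].round(1),"xax",R[:,0].round(3),"jawdeg",np.degrees(np.arctan2(R[1,1],R[0,1])).round(2),"F",o["wrist_force"].round(1),"M",o["moment"].round(2),"op",round(o["opening"],1),"q7",o["q"].round(2))
    return o,R
E
python3 - <<'E'
from h import *
pose()
c=cam("top")
f=lambda p,z: pix2plane(c,[(p[0]/2.857+150-.3,p[1]/2.857+140-.3)],z)[0].round(1)
for p in [(236,23),(750,23),(236,137),(750,135)]: print("corner",f(p,12))
print("fence front",f((345,47),24),f((745,44),24)); print("puck",f((560,87),40)); print("knob",f((271,72),88)); print("stop -yedge",f((387,80),49)); print("ptr",f((375,138),30),"clip",f((356,157),30),f((349,160),30),f((366,160),30))
w=cam("wrist","w0"); print(w["intrinsics"],pix2plane(w,[[320,200]],0),proj(w,[np.r_[bot.get_obs()["tcp_pos"]]-[0,0,25]]),w["rvec"],w["tvec"])
R=cv2.Rodrigues(w["rvec"])[0]; print("campos",-R.T@np.ravel(w["tvec"]), R)
E
```

```text
t 0.2 tcp [ 232.9 -606.5  255.6] xax [-0.001  0.001 -1.   ] jawdeg -68.98 F [0.4 0.4 0.1] M [-0.02 -0.07  0.02] op 85.5 q7 [ 1.22  0.32 -0.07  1.45  0.02  1.37 -0.06]
corner [703.3 239.1  12. ]
corner [ 701.5 -272.4   12. ]
corner [589.8 238.2  12. ]
corner [ 589.1 -269.7   12. ]
fence front [676.7 130.   24. ] [ 678.1 -263.8   24. ]
puck [633.9 -79.1  40. ]
knob [642.2 191.1  88. ]
stop -yedge [640.1  87.2  49. ]
ptr [586.4 100.2  30. ] clip [568.  118.6  30. ] [565.1 125.3  30. ] [565.  108.9  30. ]
[[309.70691629   0.         326.42322227]
 [  0.         309.70691629 195.53272486]
 [  0.           0.           1.        ]] [[ 189.96157257 -614.3724076     0.        ]] [[326.17183218 249.15918017]] [-2.39458792  1.64606831  0.23012833] [-649.74171129  -35.57100224  378.85525417]
campos [ 297.29626465 -582.32098592  373.46765802] [[ 0.3580558  -0.93369951 -0.00112396]
 [-0.89820842 -0.34477388  0.27267674]
 [-0.25498565 -0.09662394 -0.96210505]]
```

play_rows(plan=[{"linear": [40.1,52.7,0],"rot": [0,0,-0.367],"gripper": 8.5},{"linear": [40.1,52.7,0],"rot": [0,0,-0.367],"gripper": 8.5},{"linear": [40.1,52.7,0],"rot": [0,0,-0.367],"gripper": 8.5},{"linear": [40.1,52.7,0],"rot": [0,0,-0.367],"gripper": 8.5},{"linear": [40.1,52.7,0],"rot": [0,0,-0.367],"gripper": 8.5},{"linear": [40.1,52.7,0],"rot": [0,0,-0.367],"gripper": 8.5},{"linear": [40.1,52.7,0],"rot": [0,0,-0.367],"gripper": 8.5},{"linear": [40.1,52.7,0],"rot": [0,0,-0.367],"gripper": 8.5},{"linear": [40.1,52.7,0],"rot": [0,0,-0.367],"gripper": 8.5},{"linear": [40.1,52.7,0],"rot": [0,0,-0.367],"gripper": 8.5},{"linear": [40.1,52.7,0],"rot": [0,0,-0.367],"gripper": 8.5},{"linear": [40.1,52.7,0],"rot": [0,0,-0.367],"gripper": 8.5}])

```text
t: 1.5
tcp_pos: [596.7, -128.6, 256.6]
ee_rot: [2.326, 1.57, -0.816]
wrist_force: [-0.1, -1.2, 1.2]
opening: 85.3
```

play_rows(plan=[{"linear": [3.7,5.0,0],"rot": [0,0,0],"gripper": 8.5},{"linear": [3.7,5.0,0],"rot": [0,0,0],"gripper": 8.5},{"linear": [3.7,5.0,0],"rot": [0,0,0],"gripper": 8.5}])

```text
t: 1.8
tcp_pos: [633.5, -76.8, 255.9]
ee_rot: [-1.321, 1.569, 1.825]
wrist_force: [-0.0, 0.1, -0.2]
opening: 84.8
```

```bash
python3 - <<'E'
from h import *
pose()
w=cam("wrist","w1"); print("tcp-foot",proj(w,[bot.get_obs()["tcp_pos"]]))
m=red(w)
for k in cv2.findContours(m,0,2)[0]:
    if cv2.contourArea(k)>200: 
        (u,v),r=cv2.minEnclosingCircle(k); print((u,v),r,pix2plane(w,[(u,v)],46).round(1), pix2plane(w,[cv2.minAreaRect(k)[0]],46).round(1))
E
```

```text
t 1.8 tcp [633.5 -76.8 255.9] xax [-0.     0.002 -1.   ] jawdeg -89.7 F [-0.   0.1 -0.2] M [-0.1  -0.02  0.  ] op 84.8 q7 [ 0.44  0.33 -0.45  1.47  0.14  1.38 -1.59]
tcp-foot [[332.60461662 275.75773909]]
(368.8239440917969, 306.9929504394531) 28.45520782470703 [[ 459.6 -132.5   46. ]] [[ 457.4 -135.    46. ]]
(104.53150939941406, 281.7643737792969) 26.351585388183594 [[469.6 264.2  46. ]] [[471.8 270.5  46. ]]
(15.0, 279.5) 32.20646667480469 [[424.9 568.5  46. ]] [[428.  550.8  46. ]]
(328.0, 178.0) 25.079971313476562 [[629.2 -78.4  46. ]] [[623.6 -78.5  46. ]]
(25.74580955505371, 81.02513885498047) 44.23030471801758 [[790.3 387.   46. ]] [[781.3 350.3  46. ]]
```

View pics/w1.png

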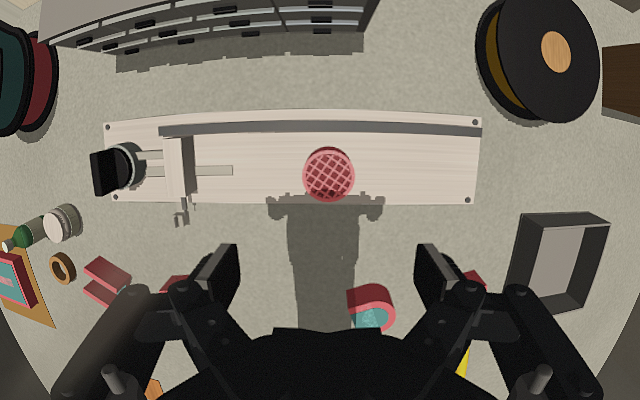

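play_rows(plan=[{"linear": [0,-0.2,-5],"rot": [0,0,0],"gripper": 8.5},{"linear": [0,-0.2,-10],"rot": [0,0,0],"gripper": 8.5},{"linear": [0,-0.2,-15],"rot": [0,0,0],"gripper": 8.5},{"linear": [0,-0.2,-19],"rot": [0,0,0],"gripper": 8.5},{"linear": [0,-0.2,-21.5],"rot": [0,0,0],"gripper": 8.5},{"linear": [0,-0.2,-21.5],"rot": [0,0,0],"gripper": 8.5},{"linear": [0,-0.2,-21.5],"rot": [0,0,0],"gripper": 4},{"linear": [0,-0.2,-21.5],"rot": [0,0,0],"gripper": 4},{"linear": [0,-0.2,-21.5],"rot": [0,0,0],"gripper": 4},{"linear": [0,-0.2,-21.5],"rot": [0,0,0],"gripper": 4},{"linear": [0,-0.2,-21.5],"rot": [0,0,0],"gripper": 4},{"linear": [0,-0.2,-21.5],"rot": [0,0,0],"gripper": 4}], grip_force=40)

```text
t: 3.05
tcp_pos: [634.7, -83.0, 44.3]
ee_rot: [2.781, 1.566, -0.361]
wrist_force: [-1.8, -1.2, 7.3]
opening: 54.6
```

play_rows(plan=[{"linear": [0,0,5],"rot": [0,0,0],"gripper": 4},{"linear": [0,0,10],"rot": [0,0,0],"gripper": 4},{"linear": [-2,-4,11],"rot": [0,0,0],"gripper": 4},{"linear": [-4,-8,11],"rot": [0,0,0],"gripper": 4},{"linear": [-5.5,-12.5,11],"rot": [0,0,0],"gripper": 4},{"linear": [-7,-17,11],"rot": [0,0,0],"gripper": 4},{"linear": [-8.5,-21.5,11],"rot": [0,0,0],"gripper": 4},{"linear": [-10,-26,11],"rot": [0,0,0],"gripper": 4},{"linear": [-12,-30,11],"rot": [0,0,0],"gripper": 4},{"linear": [-13.5,-34,11],"rot": [0,0,0],"gripper": 4},{"linear": [-14.3,-35.8,11],"rot": [0,0,0],"gripper": 4},{"linear": [-14.3,-35.8,11],"rot": [0,0,0],"gripper": 4}])

```text
t: 4.25
tcp_pos: [486.5, -445.1, 151.8]
ee_rot: [1.224, 1.568, -1.925]
wrist_force: [-1.0, 0.3, -0.4]
opening: 54.9
```

```bash
python3 - <<'E'
from h import *
pose()
w=cam("wrist","w2")
E
```

```text
t 4.25 tcp [ 486.5 -445.1  151.8] xax [-0.001 -0.003 -1.   ] jawdeg -90.42 F [-1.   0.3 -0.4] M [ 0.   -0.01  0.03] op 54.9 q7 [ 0.91  0.42 -0.27  1.55  0.12  1.19 -0.96]
```

View pics/w2.png

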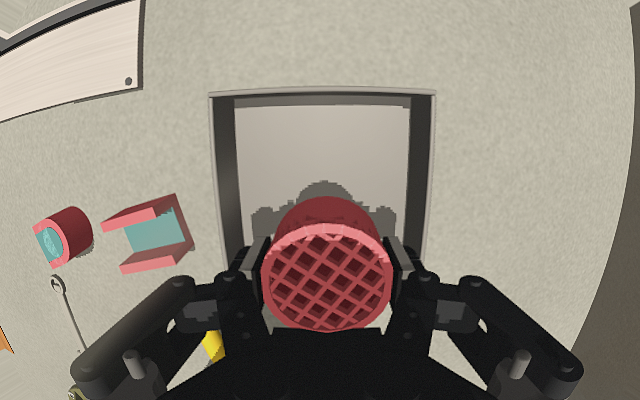

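The puck is held at (328,275) over the centre of the bin, whose rim runs from (210,95) to (435,95).

play_rows(plan=[{"linear": [0.3,0.5,-4],"rot": [0,0,0],"gripper": 4},{"linear": [0.3,0.5,-8],"rot": [0,0,0],"gripper": 4},{"linear": [0.3,0.5,-10],"rot": [0,0,0],"gripper": 4},{"linear": [0.3,0.5,-10],"rot": [0,0,0],"gripper": 4},{"linear": [0.3,0.5,-10],"rot": [0,0,0],"gripper": 7.5},{"linear": [0.3,0.5,-10],"rot": [0,0,0],"gripper": 7.5},{"linear": [0.3,0.5,-10],"rot": [0,0,0],"gripper": 7.5},{"linear": [0.3,0.5,-10],"rot": [0,0,0],"gripper": 7.5},{"linear": [0.3,0.5,-5],"rot": [0,0,0],"gripper": 7.5},{"linear": [0.3,0.5,0],"rot": [0,0,0],"gripper": 7.5},{"linear": [0.3,0.5,5],"rot": [0,0,0],"gripper": 7.5},{"linear": [0.3,0.5,5],"rot": [0,0,0],"gripper": 7.5}])

```text
t: 5.5
tcp_pos: [496.5, -437.9, 211.6]
ee_rot: [2.416, 1.555, -0.726]
wrist_force: [0.7, -0.0, 1.2]
opening: 75.0
```

play_rows(plan=[{"linear": [0.9,5,2],"rot": [0,0,0],"gripper": 6},{"linear": [2,9.8,3],"rot": [0,0,0],"gripper": 6},{"linear": [3,14.7,4],"rot": [0,0,0],"gripper": 6},{"linear": [4,19.6,4],"rot": [0,0,0],"gripper": 6},{"linear": [5,24.5,4],"rot": [0,0,0],"gripper": 6},{"linear": [6,29.4,4],"rot": [0,0,0],"gripper": 6},{"linear": [7,34.3,4],"rot": [0,0,0],"gripper": 6},{"linear": [8,39.2,4],"rot": [0,0,0],"gripper": 6},{"linear": [9,44.1,4],"rot": [0,0,0],"gripper": 6},{"linear": [10,49,4],"rot": [0,0,0],"gripper": 6},{"linear": [11,53,4],"rot": [0,0,0],"gripper": 6},{"linear": [11,56,4],"rot": [0,0,0],"gripper": 6}])

```text
t: 6.7
tcp_pos: [603.1, 129.4, 241.9]
ee_rot: [-2.189, 1.568, 0.956]
wrist_force: [-0.7, -0.2, 0.3]
opening: 59.9
```

play_rows(plan=[{"linear": [0,0,0],"rot": [0,0,0],"gripper": 6},{"linear": [0,0,0],"rot": [0,0,0],"gripper": 6}])

```text
t: 6.9
tcp_pos: [602.7, 125.5, 241.6]
ee_rot: [2.454, 1.57, -0.686]
wrist_force: [1.0, -0.3, -0.4]
opening: 60.2
```

```bash
python3 - <<'E'
from h import *
pose()
w=cam("wrist","w3")
E
```

```text
t 6.9 tcp [602.7 125.5 241.6] xax [ 0.001 -0.    -1.   ] jawdeg -89.9 F [ 1.  -0.3 -0.4] M [-0.03 -0.01  0.03] op 60.2 q7 [ 0.25  0.31 -0.61  1.55  0.18  1.34 -1.95]
```

View pics/w3.png

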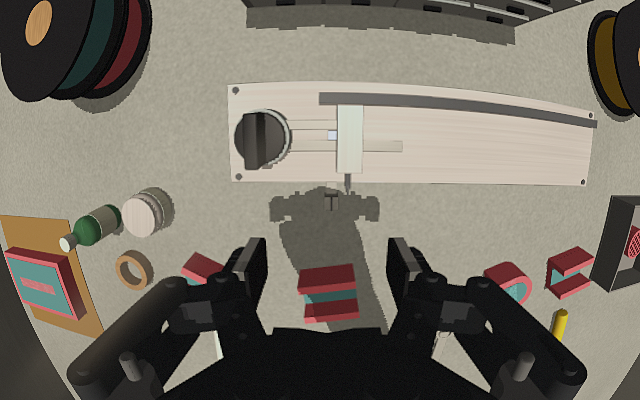

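```bash
python3 - <<'E'
import cv2,numpy as np
f=cv2.imread("pics/w3.png")[95:220,225:385]
f=cv2.resize(f,None,fx=4.8,fy=4.8,interpolation=cv2.INTER_CUBIC)
cv2.imwrite("pics/w3c.png",cv2.convertScaleAbs(f,alpha=1.6,beta=20))
E
```

```text
(no output)
```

View pics/w3c.png

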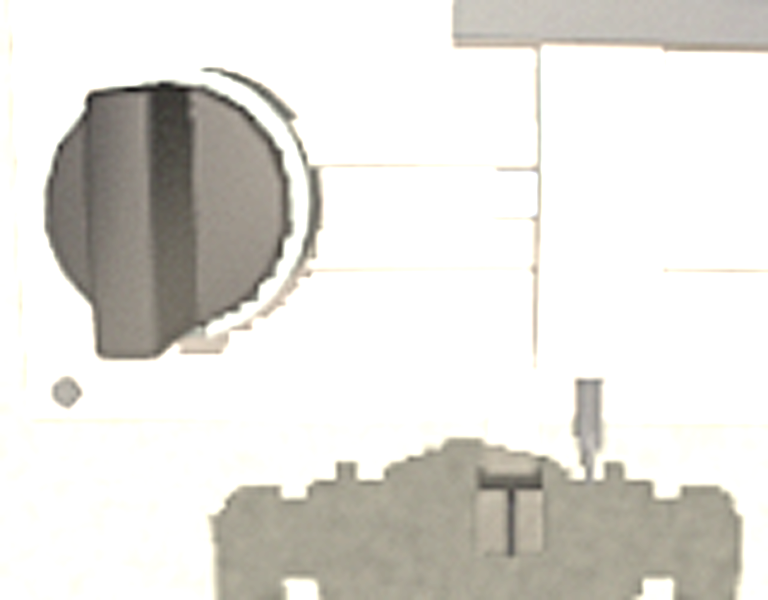

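The crop shows the bar top from (90,92) to (160,355), the pointer tip at (588,475) and the mark line at x≈511.

```bash
cat > mk.py <<'E'
from h import *
E
python3 - <<'E'
from h import *
w=cam("wrist")
f=lambda p,z: pix2plane(w,[(p[0]/4.8+225-.4,p[1]/4.8+95-.4)],z)[0].round(1)
b=[f(p,88) for p in [(90,92),(150,88),(160,355),(98,357)]]; print(b,np.mean(b,0))
print("disc",f((167,205),52)); print("disc LR",f((45,205),52),f((292,205),52))
print("ptr",f((588,475),30),"mark",f((512,490),30),f((510,555),30))
print("stop edges",f((540,100),49),f((540,360),49),f((663,50),49),"fence",f((665,46),24),f((460,46),24))
E
```

```text
[array([670.5, 196.8,  88. ]), array([670.7, 185.3,  88. ]), array([620.5, 185.2,  88. ]), array([620.3, 197.4,  88. ])] [645.5   191.175  88.   ]
disc [645.8 190.6  52. ]
disc LR [646.7 217.4  52. ] [645.2 164.   52. ]
ptr [580.8 100.5  30. ] mark [577.3 117.9  30. ] [561.5 118.4  30. ]
stop edges [666.5 112.6  49. ] [611.5 112.4  49. ] [677.2  87.1  49. ] fence [678.6  83.8  24. ] [678.2 129.5  24. ]
```

play_rows(plan=[{"linear": [2.2,3.5,-3],"rot": [0,0,0],"gripper": 6},{"linear": [4.3,6.6,-6],"rot": [0,0,0],"gripper": 6},{"linear": [4.3,6.6,-8],"rot": [0,0,0],"gripper": 6},{"linear": [4.3,6.6,-10],"rot": [0,0,0],"gripper": 6},{"linear": [4.3,6.6,-10],"rot": [0,0,0],"gripper": 6},{"linear": [4.3,6.6,-10],"rot": [0,0,0],"gripper": 6}])

```text
t: 7.6
tcp_pos: [646.3, 188.9, 141.6]
ee_rot: [1.491, 1.57, -1.653]
wrist_force: [-0.4, -0.3, 0.1]
opening: 60.2
```

```bash
python3 - <<'E'
from h import *
pose()
w=cam("wrist","w4"); 
g=cv2.cvtColor(w["frame"],cv2.COLOR_BGR2HSV)
print(proj(w,[[645.5,191,88],[671,191,88],[620,191,88]]).round())
E
```

```text
t 7.6 tcp [646.3 188.9 141.6] xax [-0.    -0.001 -1.   ] jawdeg -90.16 F [-0.4 -0.3  0.1] M [0.   0.01 0.01] op 60.2 q7 [ 0.11  0.51 -0.59  1.51  0.3   1.22 -2.1 ]
[[322. 230.]
 [322. 188.]
 [323. 267.]]
```

View pics/w4.png

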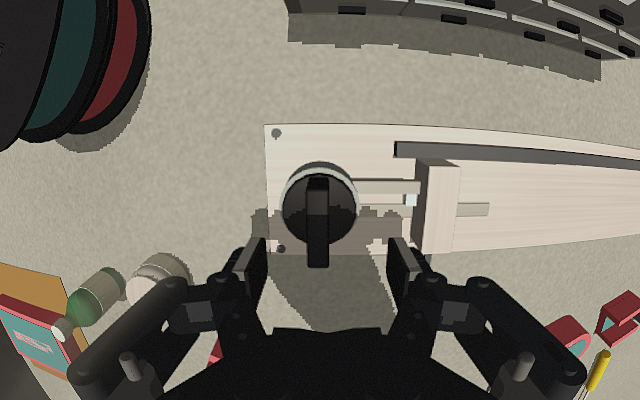

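play_rows(plan=[{"linear": [-0.1,0.3,-3],"rot": [0,0,0],"gripper": 6},{"linear": [-0.1,0.3,-5.7],"rot": [0,0,0],"gripper": 6},{"linear": [-0.1,0.3,-5.7],"rot": [0,0,0],"gripper": 4},{"linear": [-0.1,0.3,-5.7],"rot": [0,0,0],"gripper": 1},{"linear": [-0.1,0.3,-5.7],"rot": [0,0,0],"gripper": 1},{"linear": [-0.1,0.3,-5.7],"rot": [0,0,0],"gripper": 1},{"linear": [-0.1,0.3,-5.7],"rot": [0,0,0],"gripper": 1},{"linear": [-0.1,0.3,-5.7],"rot": [0,0,0],"gripper": 1},{"linear": [-0.1,0.3,-5.7],"rot": [0,0,0],"gripper": 1}], grip_force=50)

```text
t: 8.55
tcp_pos: [646.3, 194.4, 87.1]
ee_rot: [-2.947, 1.567, 0.194]
wrist_force: [-0.8, -0.5, 6.0]
opening: 13.0
```

```bash
python3 - <<'E'
from h import *
pose()
E
```

```text
t 8.55 tcp [646.3 194.4  87.1] xax [ 0.004  0.001 -1.   ] jawdeg -90.03 F [-0.8 -0.5  6. ] M [-0.13  0.16 -0.06] op 13.0 q7 [ 0.1   0.56 -0.58  1.55  0.33  1.12 -2.12]
```

play_rows(plan=[{"linear": [0,0,0.2],"rot": [0,0,0.14],"gripper": 1},{"linear": [0,0,0.2],"rot": [0,0,0.28],"gripper": 1},{"linear": [0,0,0.2],"rot": [0,0,0.42],"gripper": 1},{"linear": [0,0,0.2],"rot": [0,0,0.56],"gripper": 1},{"linear": [0,0,0.2],"rot": [0,0,0.7],"gripper": 1},{"linear": [0,0,0.2],"rot": [0,0,0.84],"gripper": 1},{"linear": [0,0,0.2],"rot": [0,0,0.98],"gripper": 1},{"linear": [0,0,0.2],"rot": [0,0,1.12],"gripper": 1},{"linear": [0,0,0.2],"rot": [0,0,1.26],"gripper": 1},{"linear": [0,0,0.2],"rot": [0,0,1.4],"gripper": 1},{"linear": [0,0,0.2],"rot": [0,0,1.5],"gripper": 1},{"linear": [0,0,0.2],"rot": [0,0,1.5],"gripper": 1}])

```text
t: 9.75
tcp_pos: [645.1, 195.7, 87.2]
ee_rot: [2.81, 1.567, 1.169]
wrist_force: [0.3, 4.3, -0.2]
opening: 13.0
```

```bash
python3 - <<'E'
from h import *
pose()
c=cam("top"); f=cv2.resize(c["frame"][140:215,225:305],None,fx=8,fy=8,interpolation=cv2.INTER_CUBIC); cv2.imwrite("pics/t5.png",cv2.convertScaleAbs(f,alpha=1.3))
s=cam("scene"); f2=cv2.resize(s["frame"][230:310,280:370],None,fx=6,fy=6,interpolation=cv2.INTER_CUBIC); cv2.imwrite("pics/s5.png",f2)
E
```

```text
t 9.75 tcp [645.1 195.7  87.2] xax [ 0.001  0.003 -1.   ] jawdeg -4.0 F [ 0.3  4.3 -0.2] M [ 0.91 -0.16  0.19] op 13.0 q7 [ 0.29  0.66 -0.87  1.54  0.53  1.18 -0.75]
```

View pics/s5.png

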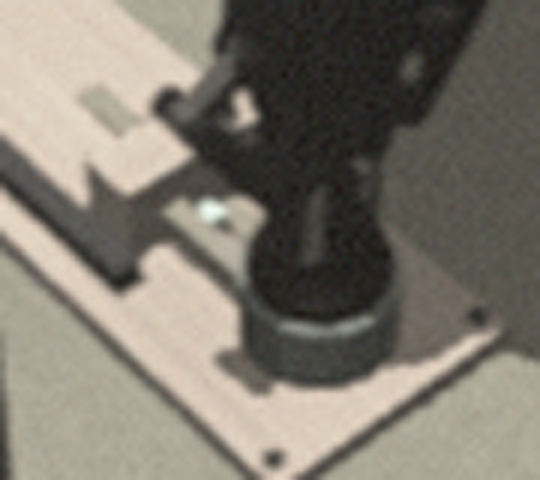

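play_rows(plan=[{"linear": [0,0.2,0],"rot": [0,0,0.14],"gripper": 1},{"linear": [0,0.3,0],"rot": [0,0,0.28],"gripper": 1},{"linear": [0,0.3,0],"rot": [0,0,0.42],"gripper": 1},{"linear": [0,0.3,0],"rot": [0,0,0.56],"gripper": 1},{"linear": [0,0.3,0],"rot": [0,0,0.7],"gripper": 1},{"linear": [0,0.3,0],"rot": [0,0,0.84],"gripper": 1},{"linear": [0,0.3,0],"rot": [0,0,0.98],"gripper": 1},{"linear": [0,0.3,0],"rot": [0,0,1.12],"gripper": 1},{"linear": [0,0.3,0],"rot": [0,0,1.26],"gripper": 1},{"linear": [0,0.3,0],"rot": [0,0,1.4],"gripper": 1},{"linear": [0,0.3,0],"rot": [0,0,1.54],"gripper": 1},{"linear": [0,0.3,0],"rot": [0,0,1.66],"gripper": 1}])

```text
t: 11.05
tcp_pos: [643.7, 194.6, 87.2]
ee_rot: [-2.148, 1.565, -2.128]
wrist_force: [-6.5, -4.0, 8.8]
opening: 13.2
```

play_rows(plan=[{"linear": [0,0,0],"rot": [0,0,0],"gripper": 1},{"linear": [0,0,0],"rot": [0,0,0],"gripper": 1}])

```text
t: 11.25
tcp_pos: [643.7, 194.6, 87.2]
ee_rot: [-2.145, 1.565, -2.13]
wrist_force: [-6.2, -3.9, 8.6]
opening: 13.5
```

```bash
python3 - <<'E'
from h import *
pose()
c=cam("top"); f=cv2.resize(c["frame"][140:215,225:305],None,fx=8,fy=8,interpolation=cv2.INTER_CUBIC); cv2.imwrite("pics/t6.png",cv2.convertScaleAbs(f,alpha=1.3))
w=cam("wrist","w6")
E
```

```text
t 11.25 tcp [643.7 194.6  87.2] xax [-0.003 -0.005 -1.   ] jawdeg 90.87 F [-6.2 -3.9  8.6] M [-0.54  1.33  0.08] op 13.5 q7 [ 0.44  0.83 -1.16  1.54  0.78  1.31  0.76]
```

View pics/w6.png

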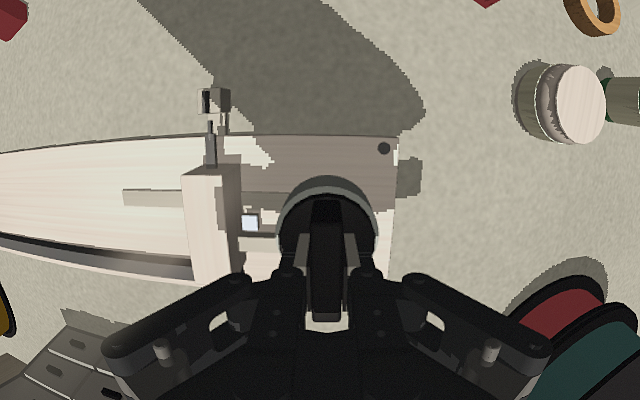

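```bash
python3 - <<'E'
import cv2
f=cv2.imread("pics/w6.png")[80:180,170:270]
f=cv2.resize(f,None,fx=6,fy=6,interpolation=cv2.INTER_CUBIC); cv2.imwrite("pics/w6c.png",f)
E
```

```text
(no output)
```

View pics/w6c.png

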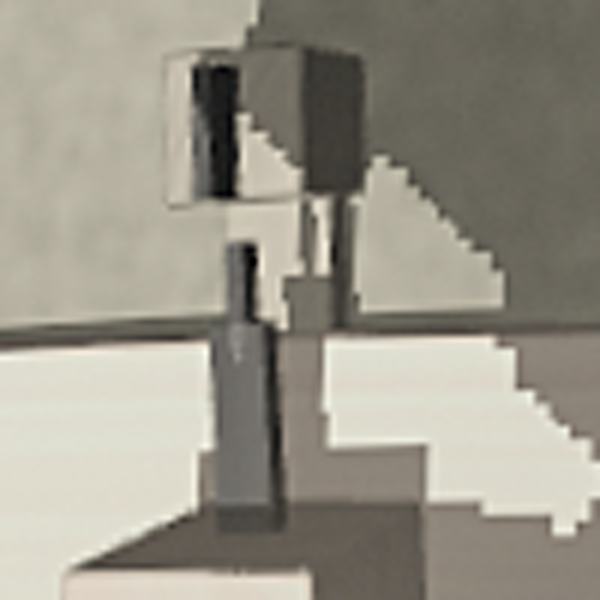

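```bash
python3 - <<'E'
from h import *
w=cam("wrist")
f=lambda p,z: pix2plane(w,[(p[0]/6+170-.4,p[1]/6+80-.4)],z)[0].round(1)
for n,p in [("clip far",(165,57)),("clip far r",(303,45)),("near l",(170,205)),("near r",(300,195)),("tip l",(229,243)),("tip m",(245,243)),("tip r",(258,243)),("line",(236,195)),("line top",(236,65)),("base l",(212,320)),("base m",(262,320))]: print(n,f(p,30))
E
```

```text
clip far [559.5 116.3  30. ]
clip far r [559.3 131.1  30. ]
near l [574.3 116.6  30. ]
near r [574.1 130.7  30. ]
tip l [578.4 123.   30. ]
tip m [578.5 124.7  30. ]
tip r [578.6 126.1  30. ]
line [573.7 123.9  30. ]
line top [560.8 124.   30. ]
base l [586.  120.9  30. ]
base m [586.2 126.3  30. ]
```

play_rows(plan=[{"linear": [0,0,0.1],"rot": [0,0,0.14],"gripper": 1},{"linear": [0,0,0.2],"rot": [0,0,0.28],"gripper": 1},{"linear": [0,0,0.2],"rot": [0,0,0.4],"gripper": 1},{"linear": [0,0,0.2],"rot": [0,0,0.5],"gripper": 1},{"linear": [0,0,0.2],"rot": [0,0,0.5],"gripper": 1},{"linear": [0,0,0.2],"rot": [0,0,0.5],"gripper": 1},{"linear": [0,0,0.2],"rot": [0,0,0.5],"gripper": 1}], grip_force=70)

```text
t: 12.1
tcp_pos: [643.9, 193.9, 87.3]
ee_rot: [-2.631, 1.564, -2.117]
wrist_force: [-3.7, -3.2, 0.9]
opening: 13.1
```

```bash
python3 - <<'E'
from h import *
pose()
w=cam("wrist","w7"); p=proj(w,[[568,124,30]])[0]; print(p); np.save("w7o.npy",[int(p[0])-60,int(p[1])-40])
x,y=int(p[0])-60,int(p[1])-40
f=cv2.resize(w["frame"][y:y+100,x:x+120],None,fx=6,fy=6,interpolation=cv2.INTER_CUBIC); cv2.imwrite("pics/w7c.png",f)
E
```

```text
t 12.1 tcp [643.9 193.9  87.3] xax [-0.003 -0.006 -1.   ] jawdeg 119.43 F [-3.7 -3.2  0.9] M [-0.54  0.81  0.1 ] op 13.1 q7 [ 0.47  0.88 -1.24  1.54  0.85  1.35  1.22]
[284.82153807  57.90673322]
```

View pics/w7c.png

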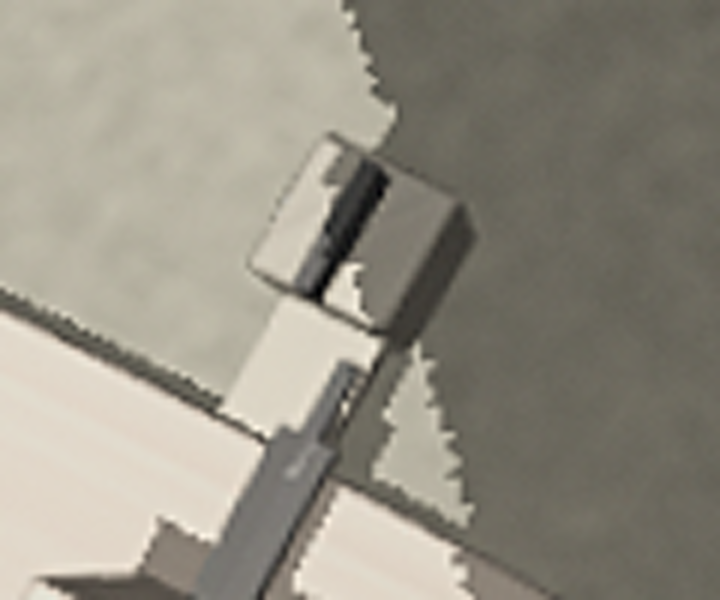

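```bash
cat >> h.py <<'E'
def crop(w,P,k,name,s=6,hw=60,hh=50):
    p=proj(w,[P])[0]; x,y=int(p[0])-hw,int(p[1])-hh; x=max(x,0); y=max(y,0)
    cv2.imwrite(f"pics/{name}.png",cv2.resize(w["frame"][y:y+2*hh,x:x+2*hw],None,fx=s,fy=s,interpolation=cv2.INTER_CUBIC))
    np.save("crop.npy",[x,y,s])
def cw(w,p,z):
    x,y,s=np.load("crop.npy"); return pix2plane(w,[(p[0]/s+x-.4,p[1]/s+y-.4)],z)[0].round(1)
E
python3 - <<'E'
from h import *
w=cam("wrist"); x,y=np.load("w7o.npy"); np.save("crop.npy",[x,y,6])
for n,p in [("near l",(250,265)),("near r",(382,338)),("far l",(330,135)),("far r",(465,205)),("line near",(310,297)),("line far",(378,168)),("tip",(345,363)),("tip r",(358,370))]: print(n,cw(w,p,30))
E
```

```text
near l [574.5 114.8  30. ]
near r [575.  129.5  30. ]
far l [559.9 115.3  30. ]
far r [560.1 130.1  30. ]
line near [574.6 121.5  30. ]
line far [560.7 121.   30. ]
tip [578.7 127.6  30. ]
tip r [578.7 129.   30. ]
```

play_rows(plan=[{"linear": [0,0,0],"rot": [0,0,-0.14],"gripper": 1},{"linear": [0,0,0],"rot": [0,0,-0.28],"gripper": 1},{"linear": [0,0,0],"rot": [0,0,-0.42],"gripper": 1},{"linear": [0,0,0],"rot": [0,0,-0.56],"gripper": 1},{"linear": [0,0,0],"rot": [0,0,-0.7],"gripper": 1},{"linear": [0,0,0],"rot": [0,0,-0.82],"gripper": 1},{"linear": [0,0,0],"rot": [0,0,-0.9],"gripper": 1},{"linear": [0,0,0],"rot": [0,0,-0.9],"gripper": 1},{"linear": [0,0,0],"rot": [0,0,-0.9],"gripper": 1}])

```text
t: 13.1
tcp_pos: [643.8, 195.1, 87.3]
ee_rot: [-1.861, 1.566, -2.243]
wrist_force: [-4.6, -2.7, -3.2]
opening: 12.8
```

```bash
python3 - <<'E'
from h import *
pose()
w=cam("wrist","w8"); crop(w,[573,122,30],0,"w8c")
E
```

```text
t 13.1 tcp [643.8 195.1  87.3] xax [-0.003 -0.003 -1.   ] jawdeg 68.09 F [-4.6 -2.7 -3.2] M [-0.49  0.88 -0.13] op 12.8 q7 [ 0.41  0.78 -1.1   1.54  0.72  1.27  0.4 ]
```

View pics/w8c.png

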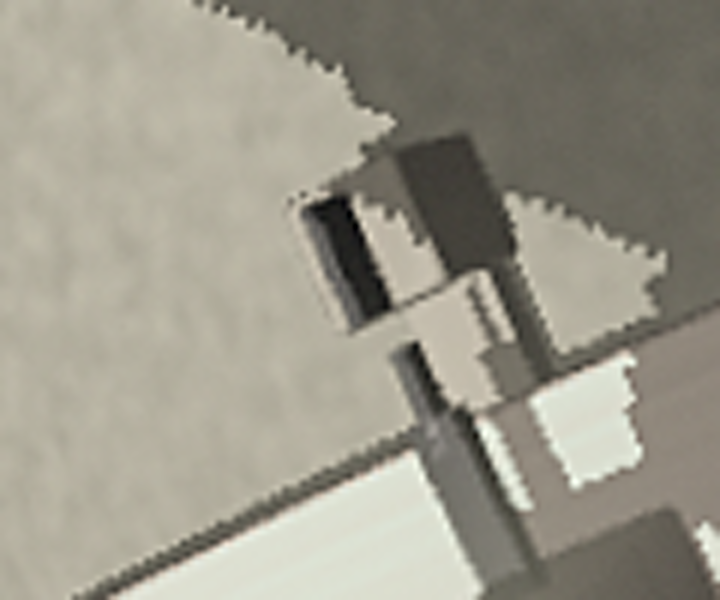

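```bash
python3 - <<'E'
from h import *
w=cam("wrist")
for n,p in [("fin near l",(346,326)),("fin near r",(358,322)),("fin far l",(305,207)),("fin far r",(320,207)),("tip l",(392,346)),("tip m",(404,344)),("clip near r z16",(448,283))]: print(n,cw(w,p,30))
for n,p in [("clip near r",(448,283)),("clip near l",(350,333)),("clip far r",(397,157)),("clip far l",(295,200)),("fin base r",(390,310))]: print(n,cw(w,p,15))
E
```

```text
fin near l [573.7 118.8  30. ]
fin near r [573.9 120.4  30. ]
fin far l [560.5 120.1  30. ]
fin far r [561.3 121.8  30. ]
tip l [577.8 123.   30. ]
tip m [578.2 124.4  30. ]
clip near r z16 [574.6 132.2  30. ]
clip near r [574.2 124.6  15. ]
clip near l [574.2 110.2  15. ]
clip far r [558.9 125.1  15. ]
clip far l [557.6 110.7  15. ]
fin base r [574.  116.3  15. ]
```

play_rows(plan=[{"linear": [0,0,0],"rot": [0,0,-0.14],"gripper": 1},{"linear": [0,0,0],"rot": [0,0,-0.28],"gripper": 1},{"linear": [0,0,0],"rot": [0,0,-0.42],"gripper": 1},{"linear": [0,0,0],"rot": [0,0,-0.52],"gripper": 1},{"linear": [0,0,0],"rot": [0,0,-0.52],"gripper": 1},{"linear": [0,0,0],"rot": [0,0,-0.52],"gripper": 1}])

```text
t: 13.8
tcp_pos: [644.2, 195.6, 87.3]
ee_rot: [-1.42, 1.568, -2.32]
wrist_force: [-3.9, -4.2, -6.3]
opening: 12.7
```

```bash
python3 - <<'E'
from h import *
pose()
w=cam("wrist","w9"); crop(w,[573,120,30],0,"w9c")
E
```

```text
t 13.8 tcp [644.2 195.6  87.3] xax [-0.002 -0.002 -1.   ] jawdeg 38.44 F [-3.9 -4.2 -6.3] M [-0.44  0.62 -0.06] op 12.7 q7 [ 0.36  0.73 -1.01  1.54  0.64  1.23 -0.08]
```

View pics/w9c.png

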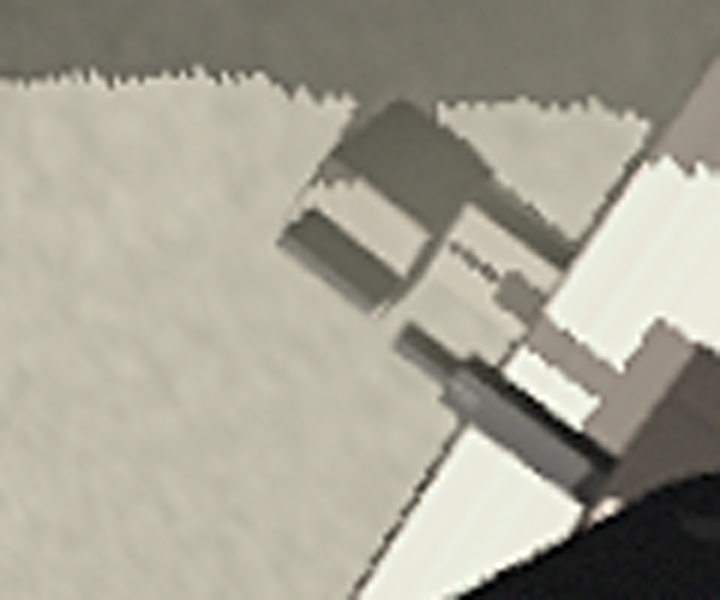

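```bash
python3 - <<'E'
from h import *
w=cam("wrist")
R=cv2.Rodrigues(w["rvec"])[0]; print("cam",(-R.T@np.ravel(w["tvec"])).round())
for n,p in [("fin near l",(378,312)),("fin near r",(385,303)),("fin far l",(278,243)),("fin far r",(287,237)),("tip l",(396,348)),("tip m",(400,340)),("tip r",(411,324)),("clip nr",(440,240)),("ptr base l",(440,398)),("ptr base r",(475,358))]: print(n,cw(w,p,30),cw(w,p,15))
E
```

```text
cam [601. 250. 205.]
fin near l [574.9 120.6  30. ] [572.7 109.5  15. ]
fin near r [575.1 122.2  30. ] [572.9 111.3  15. ]
fin far l [560.7 119.4  30. ] [557.2 108.3  15. ]
fin far r [561.3 120.9  30. ] [557.9 109.9  15. ]
tip l [578.9 118.   30. ] [577.  106.7  15. ]
tip m [578.8 119.3  30. ] [576.9 108.1  15. ]
tip r [578.9 122.1  30. ] [577.  111.2  15. ]
clip nr [576.8 133.8  30. ] [574.7 123.9  15. ]
ptr base l [586.2 116.1  30. ] [585.  104.6  15. ]
ptr base r [587.2 123.8  30. ] [586. 113.  15.]
```

play_rows(plan=[{"linear": [0,0,0],"rot": [0,0,0],"gripper": 4},{"linear": [0,0,0],"rot": [0,0,0],"gripper": 4},{"linear": [0,0,0],"rot": [0,0,0],"gripper": 4},{"linear": [0,0,0],"rot": [0,0,0],"gripper": 4},{"linear": [0,0,5],"rot": [0,0,0],"gripper": 4},{"linear": [0,0,9],"rot": [0,0,0],"gripper": 4},{"linear": [-1,-4,10],"rot": [0,0,0],"gripper": 4},{"linear": [-2,-9,10],"rot": [0,0,0],"gripper": 4},{"linear": [-2.6,-13,10],"rot": [0,0,0],"gripper": 4},{"linear": [-2.6,-13,10],"rot": [0,0,0],"gripper": 4},{"linear": [-2.6,-13,10],"rot": [0,0,0],"gripper": 4}])

```text
t: 15.0
tcp_pos: [619.3, 65.3, 188.7]
ee_rot: [0.92, 1.57, 0.015]
wrist_force: [0.2, 1.3, -0.3]
opening: 40.1
```

```bash
python3 - <<'E'
from h import *
pose()
w=cam("wrist","w10"); crop(w,[573,120,30],0,"w10c",7,50,40)
R=cv2.Rodrigues(w["rvec"])[0]; print("cam",(-R.T@np.ravel(w["tvec"])).round())
E
```

```text
t 15.0 tcp [619.3  65.3 188.7] xax [ 0.001  0.    -1.   ] jawdeg 38.16 F [ 0.2  1.3 -0.3] M [ 0.    0.   -0.01] op 40.1 q7 [ 0.69  0.55 -1.12  1.58  0.5   1.33  0.16]
cam [576. 119. 306.]
```

View pics/w10c.png

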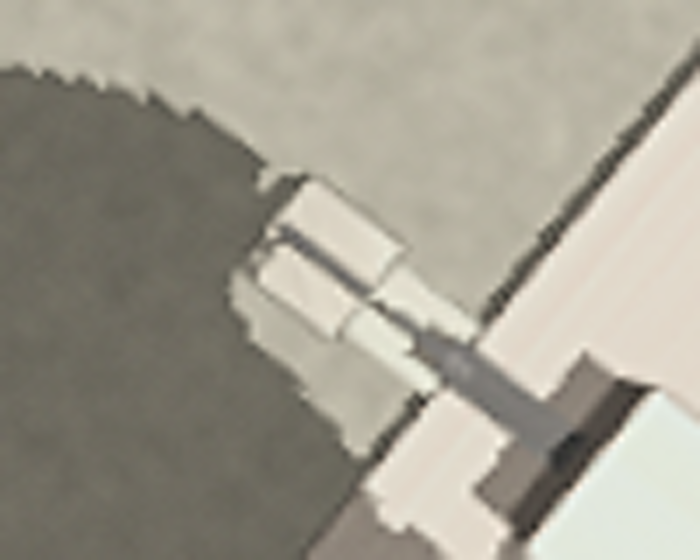

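Seen from straight above, the mark line (285,230)–(365,293) and the pointer (372,298)–(410,330) are collinear, so the stop is set. I've used 15 of the 16 views, so from here I measure numerically.

```bash
python3 - <<'E'
from h import *
w=cam("wrist")
for p in [(285,230),(325,262),(365,293),(372,298),(408,328)]: print(cw(w,p,30))
# stop -y top edge, search: bright mask right part
for p in [(655,390),(520,555)]: print("stop +y top edge",cw(w,p,49))
E
```

```text
[560.6 122.4  30. ]
[567.1 122.3  30. ]
[573.5 122.3  30. ]
[574.6 122.4  30. ]
[580.5 122.2  30. ]
stop +y top edge [607.5 134.7  49. ]
stop +y top edge [607.4 109.2  49. ]
```

play_rows(plan=[{"linear": [-4,1.5,0],"rot": [0,0,-0.14],"gripper": 8.5},{"linear": [-8,3,0],"rot": [0,0,-0.28],"gripper": 8.5},{"linear": [-12,4.5,0],"rot": [0,0,-0.42],"gripper": 8.5},{"linear": [-16,5.5,0],"rot": [0,0,-0.51],"gripper": 8.5},{"linear": [-17.2,5.5,0],"rot": [0,0,-0.51],"gripper": 8.5},{"linear": [-17.2,5.5,0],"rot": [0,0,-0.51],"gripper": 8.5},{"linear": [-17.2,5.5,0],"rot": [0,0,-0.51],"gripper": 8.5}])

```text
t: 15.8
tcp_pos: [447.5, 122.5, 188.9]
ee_rot: [0.931, 1.568, -0.479]
wrist_force: [-0.1, -0.2, -0.5]
opening: 85.0
```

```bash
cat >> h.py <<'E'
def look(exp,name=None,z=14,r=80):
    """teal floor near exp (world xy): centre, width-axis angle"""
    w=cam("wrist",name); m=cv2.morphologyEx(teal(w),cv2.MORPH_CLOSE,np.ones((5,5)))
    for k in cv2.findContours(m,0,2)[0]:
        if cv2.contourArea(k)<60: continue
        P=pix2plane(w,k.reshape(-1,2),z)[:,:2].astype(np.float32); rc=cv2.minAreaRect(P)
        if np.hypot(*(np.array(rc[0])-exp))>r: continue
        b=cv2.boxPoints(rc); e=[b[1]-b[0],b[2]-b[1]]; L=[np.hypot(*v) for v in e]
        a=[(np.degrees(np.arctan2(v[1],v[0]))+90)%180-90 for v in e]
        print("floor c",np.round(rc[0],1),[(round(float(l),1),round(float(t),1)) for l,t in zip(L,a)])
    m=red(w)
    for k in cv2.findContours(m,0,2)[0]:
        if cv2.contourArea(k)<60: continue
        P=pix2plane(w,k.reshape(-1,2),46)[:,:2].astype(np.float32); rc=cv2.minAreaRect(P)
        if np.hypot(*(np.array(rc[0])-exp))>r: continue
        b=cv2.boxPoints(rc); e=[b[1]-b[0],b[2]-b[1]]
        print("  red c",np.round(rc[0],1),[(round(float(np.hypot(*v)),1),round(float((np.degrees(np.arctan2(v[1],v[0]))+90)%180-90),1)) for v in e])
    return w
E
python3 - <<'E'
from h import *
pose(); w=look((447,120),"w11"); print(proj(w,[[447,120,30]]))
E
```

```text
t 15.8 tcp [447.5 122.5 188.9] xax [ 0.002 -0.001 -1.   ] jawdeg 9.22 F [-0.1 -0.2 -0.5] M [-0.01 -0.02 -0.03] op 85.0 q7 [ 0.97  0.02 -1.29  1.95  0.02  1.18 -0.16]
floor c [397.2 103.3] [(68.2, -81.5), (32.9, 8.5)]
  red c [399.1 107.1] [(76.1, -80.5), (59.2, 9.5)]
[[325.4988051  187.73433644]]
```

```bash
cat >> h.py <<'E'
def topl():
    c=cam("top"); m=cv2.morphologyEx(red(c)|teal(c),cv2.MORPH_CLOSE,np.ones((3,3)))
    for k in cv2.findContours(m,0,2)[0]:
        a=cv2.contourArea(k)
        if 40<a<1500:
            r=cv2.minAreaRect(k); print("blob",a,np.round(r[0]),pix2plane(c,[r[0]],40)[0].round())
    return c
E
python3 - <<'E'
from h import *
topl(); pose()
w=look((397,103),r=60)
f=w["frame"]; R=cv2.Rodrigues(w["rvec"])[0]; print("cam",(-R.T@np.ravel(w["tvec"])).round())
print(proj(w,[[397,103,14]]))
E
```

```text
blob 243.5 [284. 256.] [399.  91.  40.]
blob 73.0 [368. 241.] [ 440. -136.   40.]
blob 471.0 [415. 237.] [ 449. -267.   40.]
blob 375.0 [473. 220.] [ 493. -428.   40.]
t 15.9 tcp [447.8 122.4 188.8] xax [ 0.001  0.002 -1.   ] jawdeg 9.16 F [-0.  -0.2 -0.5] M [ 0.02 -0.03 -0.02] op 85.0 q7 [ 0.97  0.02 -1.29  1.95  0.02  1.18 -0.16]
floor c [397.1 103.2] [(69.3, -81.6), (33.5, 8.4)]
  red c [398.8 107.1] [(76.0, -81.1), (59.5, 8.9)]
cam [436. 190. 307.]
[[272.68212535 192.87101029]]
```

Module B has been knocked to about (397,103), near the inner reach limit, and joint 3 is close to its range limit. I'll do module C first.

play_rows(plan=[{"linear": [0,-5,0],"rot": [0,0,0.03],"gripper": 8.5},{"linear": [0,-10,0],"rot": [0,0,0.06],"gripper": 8.5},{"linear": [0,-15,0],"rot": [0,0,0.06],"gripper": 8.5},{"linear": [0,-20,0],"rot": [0,0,0.06],"gripper": 8.5},{"linear": [0,-25,0],"rot": [0,0,0.06],"gripper": 8.5},{"linear": [0,-30,0],"rot": [0,0,0.06],"gripper": 8.5},{"linear": [0,-35,0],"rot": [0,0,0.06],"gripper": 8.5},{"linear": [0,-39,0],"rot": [0,0,0.06],"gripper": 8.5},{"linear": [0,-39,0],"rot": [0,0,0.06],"gripper": 8.5},{"linear": [0,-39,0],"rot": [0,0,0.06],"gripper": 8.5},{"linear": [0,-39,0],"rot": [0,0,0.06],"gripper": 8.5}])

```text
t: 17.05
tcp_pos: [447.5, -266.6, 187.7]
ee_rot: [2.96, 1.569, 1.61]
wrist_force: [-0.5, 0.7, 0.9]
opening: 84.9
```

```bash
python3 - <<'E'
from h import *
pose(); w=look((449,-267))
E
```

```text
t 17.05 tcp [ 447.5 -266.6  187.7] xax [-0.     0.002 -1.   ] jawdeg 12.67 F [-0.5  0.7  0.9] M [-0.01  0.04  0.04] op 84.9 q7 [ 1.31  0.18 -0.9   1.83  0.15  1.2   0.59]
floor c [ 447.5 -270.4] [(68.5, -76.5), (35.4, 13.5)]
  red c [ 446.9 -267.5] [(75.0, -75.9), (56.0, 14.1)]
```

play_rows(plan=[{"linear": [0,-0.3,-5],"rot": [0,0,0.015],"gripper": 8.5},{"linear": [0,-0.3,-10],"rot": [0,0,0.015],"gripper": 8.5},{"linear": [0,-0.3,-13],"rot": [0,0,0.015],"gripper": 8.5},{"linear": [0,-0.3,-14.5],"rot": [0,0,0.015],"gripper": 8.5},{"linear": [0,-0.3,-14.5],"rot": [0,0,0.015],"gripper": 8.5},{"linear": [0,-0.3,-14.5],"rot": [0,0,0.015],"gripper": 4.5},{"linear": [0,-0.3,-14.5],"rot": [0,0,0.015],"gripper": 4.5},{"linear": [0,-0.3,-14.5],"rot": [0,0,0.015],"gripper": 4.5},{"linear": [0,-0.3,-14.5],"rot": [0,0,0.015],"gripper": 4.5},{"linear": [0,-0.3,-14.5],"rot": [0,0,0.015],"gripper": 4.5},{"linear": [0,-0.3,-14.5],"rot": [0,0,0.015],"gripper": 4.5}], grip_force=50)

```text
t: 18.2
tcp_pos: [448.5, -272.1, 45.6]
ee_rot: [0.62, 1.566, -0.717]
wrist_force: [0.2, 0.6, 6.8]
opening: 54.9
```

```bash
python3 - <<'E'
from h import *
pose()
E
```

```text
t 18.2 tcp [ 448.5 -272.1   45.6] xax [ 0.003 -0.003 -1.   ] jawdeg 13.41 F [0.2 0.6 6.8] M [0.1  0.07 0.03] op 54.9 q7 [ 1.22  0.38 -0.82  1.96  0.35  0.94  0.46]
```

play_rows(plan=[{"linear": [0,0,5],"rot": [0,0,0],"gripper": 4.5},{"linear": [0,0,9],"rot": [0,0,0],"gripper": 4.5},{"linear": [2.5,4,10],"rot": [0,0,-0.05],"gripper": 4.5},{"linear": [5,8,10],"rot": [0,0,-0.1],"gripper": 4.5},{"linear": [7.5,12,10],"rot": [0,0,-0.15],"gripper": 4.5},{"linear": [10,16,10],"rot": [0,0,-0.2],"gripper": 4.5},{"linear": [12.5,20.5,10],"rot": [0,0,-0.234],"gripper": 4.5},{"linear": [15,25,10],"rot": [0,0,-0.234],"gripper": 4.5},{"linear": [17.5,29,10],"rot": [0,0,-0.234],"gripper": 4.5},{"linear": [19.3,32.5,10],"rot": [0,0,-0.234],"gripper": 4.5},{"linear": [19.3,33.7,10],"rot": [0,0,-0.234],"gripper": 4.5},{"linear": [19.3,33.7,10],"rot": [0,0,-0.234],"gripper": 4.5}])

```text
t: 19.4
tcp_pos: [639.3, 69.1, 143.8]
ee_rot: [3.061, 1.569, 1.495]
wrist_force: [-0.3, -0.0, -1.5]
opening: 55.1
```

```bash
python3 - <<'E'
from h import *
pose(); w=look((645,68),z=14+100,r=120)
E
```

```text
t 19.4 tcp [639.3  69.1 143.8] xax [ 0.     0.001 -1.   ] jawdeg 0.27 F [-0.3 -0.  -1.5] M [0.04 0.04 0.01] op 55.1 q7 [ 0.52  0.53 -0.89  1.58  0.43  1.23 -0.44]
floor c [638.6  71.4] [(68.4, -89.3), (35.4, 0.7)]
  red c [638.9  22.8] [(144.3, -89.3), (103.7, 0.7)]
```

play_rows(plan=[{"linear": [0.3,-0.4,-4],"rot": [0,0,0],"gripper": 4.5},{"linear": [0.3,-0.4,-7],"rot": [0,0,0],"gripper": 4.5},{"linear": [0.3,-0.4,-8],"rot": [0,0,0],"gripper": 4.5},{"linear": [0.3,-0.4,-8.4],"rot": [0,0,0],"gripper": 4.5},{"linear": [0.3,-0.4,-8.7],"rot": [0,0,0],"gripper": 4.5},{"linear": [0.3,-0.4,-8.9],"rot": [0,0,0],"gripper": 4.5},{"linear": [0.3,-0.4,-8.9],"rot": [0,0,0],"gripper": 4.5}])

```text
t: 20.15
tcp_pos: [643.7, 60.9, 57.7]
ee_rot: [0.747, 1.568, -0.825]
wrist_force: [-4.4, -2.8, 7.1]
opening: 55.0
```

```bash
python3 - <<'E'
from h import *
pose()
E
```

```text
t 20.15 tcp [643.7  60.9  57.7] xax [ 0.002 -0.002 -1.   ] jawdeg -0.05 F [-4.4 -2.8  7.1] M [-0.54  1.02  0.  ] op 55.0 q7 [ 0.49  0.63 -0.83  1.64  0.51  1.1  -0.49]
```

play_rows(plan=[{"linear": [0.2,0,0.15],"rot": [0,0,0],"gripper": 4.5},{"linear": [0.4,0,0.15],"rot": [0,0,0],"gripper": 4.5},{"linear": [0.6,0,0.15],"rot": [0,0,0],"gripper": 4.5},{"linear": [0.8,0,0.15],"rot": [0,0,0],"gripper": 4.5},{"linear": [0.8,0,0.15],"rot": [0,0,0],"gripper": 4.5}])

```text
t: 20.65
tcp_pos: [651.4, 62.4, 57.7]
ee_rot: [1.507, 1.57, -0.064]
wrist_force: [-3.3, -0.2, 6.2]
opening: 55.1
```

```bash
python3 - <<'E'
from h import *
pose()
E
```

```text
t 20.65 tcp [651.4  62.4  57.7] xax [ 0.001 -0.    -1.   ] jawdeg 0.01 F [-3.3 -0.2  6.2] M [-0.17  0.76 -0.01] op 55.1 q7 [ 0.48  0.64 -0.83  1.62  0.51  1.11 -0.48]
```

play_rows(plan=[{"linear": [0.2,0,0.1],"rot": [0,0,0],"gripper": 4.5},{"linear": [0.3,0,0.1],"rot": [0,0,0],"gripper": 4.5},{"linear": [0.3,0,0.1],"rot": [0,0,0],"gripper": 4.5}])

```text
t: 20.95
tcp_pos: [651.9, 62.5, 57.9]
ee_rot: [-1.422, 1.566, -2.992]
wrist_force: [-9.2, 0.0, 8.5]
opening: 54.5
```

```bash
python3 - <<'E'
from h import *
pose()
E
```

```text
t 20.95 tcp [651.9  62.5  57.9] xax [-0.005 -0.001 -1.   ] jawdeg 0.0 F [-9.2  0.   8.5] M [-0.22  1.87 -0.26] op 54.5 q7 [ 0.47  0.64 -0.82  1.61  0.51  1.12 -0.48]
```

play_rows(plan=[{"linear": [-0.2,0.2,0.1],"rot": [0,0,0],"gripper": 4.5},{"linear": [-0.2,0.4,0.1],"rot": [0,0,0],"gripper": 4.5},{"linear": [-0.2,0.6,0.1],"rot": [0,0,0],"gripper": 4.5},{"linear": [-0.2,0.6,0.1],"rot": [0,0,0],"gripper": 4.5},{"linear": [-0.2,0.6,0.1],"rot": [0,0,0],"gripper": 4.5}])

```text
t: 21.45
tcp_pos: [651.7, 67.4, 57.8]
ee_rot: [-0.549, 1.57, -2.12]
wrist_force: [-3.7, -3.3, 1.1]
opening: 54.9
```

```bash
python3 - <<'E'
from h import *
pose()
E
```

```text
t 21.45 tcp [651.7  67.4  57.8] xax [-0.    -0.001 -1.   ] jawdeg -0.02 F [-3.7 -3.3  1.1] M [-0.61  0.55 -0.13] op 54.9 q7 [ 0.47  0.64 -0.83  1.61  0.51  1.11 -0.49]
```

play_rows(plan=[{"linear": [0,0.2,0],"rot": [0,0,0],"gripper": 4.5},{"linear": [0,0.4,0],"rot": [0,0,0],"gripper": 4.5},{"linear": [0,0.4,0],"rot": [0,0,0],"gripper": 4.5}])

```text
t: 21.75
tcp_pos: [651.8, 70.5, 57.8]
ee_rot: [-0.228, 1.569, -1.799]
wrist_force: [-3.4, -4.6, 2.4]
opening: 55.4
```

```bash
python3 - <<'E'
from h import *
pose()
E
```

```text
t 21.75 tcp [651.8  70.5  57.8] xax [-0.    -0.002 -1.   ] jawdeg -0.06 F [-3.4 -4.6  2.4] M [-1.05  0.7  -0.23] op 55.4 q7 [ 0.46  0.64 -0.82  1.61  0.52  1.12 -0.5 ]
```

play_rows(plan=[{"linear": [0,0.2,0],"rot": [0,0,0],"gripper": 4.5},{"linear": [0,0.3,0],"rot": [0,0,0],"gripper": 4.5},{"linear": [0,0.3,0],"rot": [0,0,0],"gripper": 4.5}])

```text
t: 22.05
tcp_pos: [651.7, 70.6, 57.8]
ee_rot: [-0.224, 1.565, -1.797]
wrist_force: [-4.1, -9.0, 4.7]
opening: 55.1
```

```bash
python3 - <<'E'
from h import *
pose()
E
```

```text
t 22.05 tcp [651.7  70.6  57.8] xax [-0.001 -0.006 -1.   ] jawdeg -0.14 F [-4.1 -9.   4.7] M [-1.88  0.97 -0.1 ] op 55.1 q7 [ 0.46  0.64 -0.82  1.61  0.52  1.12 -0.5 ]
```

play_rows(plan=[{"linear": [0,-0.2,0],"rot": [0,0,0],"gripper": 4.5},{"linear": [0,-0.2,0],"rot": [0,0,0],"gripper": 8},{"linear": [0,-0.2,0],"rot": [0,0,0],"gripper": 8},{"linear": [0,-0.2,0],"rot": [0,0,0],"gripper": 8},{"linear": [0,-0.2,0],"rot": [0,0,0],"gripper": 8},{"linear": [0,-0.2,4],"rot": [0,0,0],"gripper": 8},{"linear": [0,-0.2,9],"rot": [0,0,0],"gripper": 8},{"linear": [0,-0.2,13],"rot": [0,0,0],"gripper": 8.5},{"linear": [0,-0.2,13],"rot": [0,0,0],"gripper": 8.5},{"linear": [0,-0.2,13],"rot": [0,0,0],"gripper": 8.5}])

```text
t: 23.05
tcp_pos: [652.4, 73.4, 189.0]
ee_rot: [1.611, 1.568, 0.041]
wrist_force: [-0.0, 0.1, -0.7]
opening: 85.1
```

```bash
python3 - <<'E'
from h import *
pose(); w=look((650,73),z=26,r=60); topl()
E
```

```text
t 23.05 tcp [652.4  73.4 189. ] xax [ 0.003  0.    -1.   ] jawdeg 0.03 F [-0.   0.1 -0.7] M [ 0.01 -0.04  0.04] op 85.1 q7 [ 0.5   0.52 -0.9   1.5   0.42  1.32 -0.43]
floor c [650.7  70. ] [(66.4, -89.3), (34.8, 0.7)]
  red c [627.5  69.3] [(12.2, -1.1), (73.3, 88.9)]
  red c [674.2  69.2] [(75.0, -90.0), (12.0, 0.0)]
blob 230.5 [280. 257.] [396. 101.  40.]
blob 495.0 [213. 238.] [450. 283.  40.]
blob 373.0 [473. 220.] [ 493. -428.   40.]
```

play_rows(plan=[{"linear": [-3.3,3.4,0],"rot": [0,0,-0.1],"gripper": 8.5},{"linear": [-6.6,6.8,0],"rot": [0,0,-0.2],"gripper": 8.5},{"linear": [-10,10.2,0],"rot": [0,0,-0.3],"gripper": 8.5},{"linear": [-13.4,13.6,0],"rot": [0,0,-0.42],"gripper": 8.5},{"linear": [-16.8,17.2,0],"rot": [0,0,-0.42],"gripper": 8.5},{"linear": [-20.2,20.8,0],"rot": [0,0,-0.42],"gripper": 8.5},{"linear": [-20.2,20.8,0],"rot": [0,0,-0.42],"gripper": 8.5},{"linear": [-20.2,20.8,0],"rot": [0,0,-0.42],"gripper": 8.5},{"linear": [-20.2,20.8,0],"rot": [0,0,-0.42],"gripper": 8.5}])

```text
t: 24.05
tcp_pos: [450.2, 279.5, 186.8]
ee_rot: [-0.505, 1.569, -2.498]
wrist_force: [0.0, -1.2, -0.5]
opening: 84.8
```

```bash
python3 - <<'E'
from h import *
pose(); w=look((450,283))
E
```

```text
t 24.05 tcp [450.2 279.5 186.8] xax [-0.001 -0.001 -1.   ] jawdeg -24.15 F [ 0.  -1.2 -0.5] M [-0.04 -0.02 -0.  ] op 84.8 q7 [ 0.29  0.23 -1.    1.81  0.21  1.21 -1.19]
floor c [449.6 286.1] [(35.3, -25.7), (68.1, 64.3)]
  red c [470.6 279. ] [(11.7, -25.1), (72.7, 64.9)]
  red c [430.6 297.6] [(11.2, -26.7), (73.8, 63.3)]
```

play_rows(plan=[{"linear": [0,0.6,-5],"rot": [0,0,-0.025],"gripper": 8.5},{"linear": [0,0.6,-10],"rot": [0,0,-0.025],"gripper": 8.5},{"linear": [0,0.6,-13],"rot": [0,0,-0.025],"gripper": 8.5},{"linear": [0,0.6,-14.4],"rot": [0,0,-0.025],"gripper": 8.5},{"linear": [0,0.6,-14.4],"rot": [0,0,-0.025],"gripper": 8.5},{"linear": [0,0.6,-14.4],"rot": [0,0,-0.025],"gripper": 4.5},{"linear": [0,0.6,-14.4],"rot": [0,0,-0.025],"gripper": 4.5},{"linear": [0,0.6,-14.4],"rot": [0,0,-0.025],"gripper": 4.5},{"linear": [0,0.6,-14.4],"rot": [0,0,-0.025],"gripper": 4.5},{"linear": [0,0.6,-14.4],"rot": [0,0,-0.025],"gripper": 4.5},{"linear": [0,0.6,-14.4],"rot": [0,0,-0.025],"gripper": 4.5}])

```text
t: 25.2
tcp_pos: [451.4, 287.7, 46.0]
ee_rot: [2.333, 1.567, 0.317]
wrist_force: [-0.6, -0.5, 5.9]
opening: 55.0
```

```bash
python3 - <<'E'
from h import *
pose()
E
```

```text
t 25.2 tcp [451.4 287.7  46. ] xax [ 0.004  0.001 -1.   ] jawdeg -25.52 F [-0.6 -0.5  5.9] M [-0.05  0.19 -0.01] op 55.0 q7 [ 0.15  0.43 -0.9   1.93  0.41  0.97 -1.38]
```

play_rows(plan=[{"linear": [0,0,5],"rot": [0,0,0],"gripper": 4.5},{"linear": [0,0,9.5],"rot": [0,0,0],"gripper": 4.5},{"linear": [2.4,-3.7,10],"rot": [0,0,0.07],"gripper": 4.5},{"linear": [4.8,-7.4,10],"rot": [0,0,0.14],"gripper": 4.5},{"linear": [7.2,-11.1,10],"rot": [0,0,0.21],"gripper": 4.5},{"linear": [9.6,-14.8,10],"rot": [0,0,0.28],"gripper": 4.5},{"linear": [12,-18.5,10],"rot": [0,0,0.35],"gripper": 4.5},{"linear": [14.4,-22.2,10],"rot": [0,0,0.445],"gripper": 4.5},{"linear": [17,-26,10],"rot": [0,0,0.445],"gripper": 4.5},{"linear": [19.2,-29.6,10],"rot": [0,0,0.445],"gripper": 4.5},{"linear": [19.2,-29.6,10],"rot": [0,0,0.445],"gripper": 4.5},{"linear": [19.2,-29.6,10],"rot": [0,0,0.445],"gripper": 4.5}])

```text
t: 26.4
tcp_pos: [642.0, -10.8, 143.8]
ee_rot: [-2.646, 1.57, 2.063]
wrist_force: [-1.3, 1.7, -1.3]
opening: 55.4
```

```bash
python3 - <<'E'
from h import *
pose(); w=look((645,-8),z=114,r=60); look((650,71),z=26,r=30)
E
```

```text
t 26.4 tcp [642.  -10.8 143.8] xax [-0.  0. -1.] jawdeg -0.19 F [-1.3  1.7 -1.3] M [0.08 0.05 0.03] op 55.4 q7 [ 0.64  0.53 -0.88  1.58  0.42  1.23 -0.32]
floor c [641.4 -11.6] [(35.2, -0.1), (68.6, 89.9)]
  red c [641.2 -61.2] [(103.1, -0.3), (145.6, 89.7)]
floor c [666.3  71.8] [(5.3, -0.8), (68.7, 89.2)]
  red c [668.8  72. ] [(70.9, -89.9), (3.6, 0.1)]
```

play_rows(plan=[{"linear": [0.2,0,-4],"rot": [0,0,0],"gripper": 4.5},{"linear": [0.3,0,-7],"rot": [0,0,0],"gripper": 4.5},{"linear": [0.3,0,-8],"rot": [0,0,0],"gripper": 4.5},{"linear": [0.3,0,-8.4],"rot": [0,0,0],"gripper": 4.5},{"linear": [0.3,0,-8.7],"rot": [0,0,0],"gripper": 4.5},{"linear": [0.3,0.2,-8.7],"rot": [0,0,0],"gripper": 4.5},{"linear": [0.5,0.4,-8.7],"rot": [0,0,0],"gripper": 4.5},{"linear": [0.7,0.6,-8.6],"rot": [0,0,0],"gripper": 4.5},{"linear": [0.9,0.6,-8.6],"rot": [0,0,0],"gripper": 4.5},{"linear": [1.1,0.6,-8.6],"rot": [0,0,0],"gripper": 4.5},{"linear": [1.1,0.6,-8.6],"rot": [0,0,0],"gripper": 4.5}])

```text
t: 27.6
tcp_pos: [651.8, -2.7, 58.2]
ee_rot: [-1.568, 1.568, -3.139]
wrist_force: [-5.3, -0.4, 4.3]
opening: 54.8
```

```bash
python3 - <<'E'
from h import *
pose()
E
```

```text
t 27.6 tcp [651.8  -2.7  58.2] xax [-0.003 -0.    -1.   ] jawdeg -0.01 F [-5.3 -0.4  4.3] M [ 0.13  1.03 -0.08] op 54.8 q7 [ 0.57  0.64 -0.82  1.62  0.51  1.11 -0.38]
```

play_rows(plan=[{"linear": [-0.05,0.2,0.1],"rot": [0,0,0],"gripper": 4.5},{"linear": [-0.05,0.4,0.1],"rot": [0,0,0],"gripper": 4.5},{"linear": [-0.05,0.55,0.1],"rot": [0,0,0],"gripper": 4.5},{"linear": [-0.05,0.7,0.1],"rot": [0,0,0],"gripper": 4.5},{"linear": [-0.05,0.7,0.1],"rot": [0,0,0],"gripper": 4.5}])

```text
t: 28.1
tcp_pos: [651.7, 3.6, 58.4]
ee_rot: [-1.13, 1.569, -2.701]
wrist_force: [-4.1, -1.4, -1.9]
opening: 55.0
```

```bash
python3 - <<'E'
from h import *
pose()
E
```

```text
t 28.1 tcp [651.7   3.6  58.4] xax [-0.001 -0.001 -1.   ] jawdeg -0.0 F [-4.1 -1.4 -1.9] M [-0.41  0.79 -0.11] op 55.0 q7 [ 0.57  0.63 -0.82  1.62  0.51  1.11 -0.39]
```

play_rows(plan=[{"linear": [0,0.2,-0.05],"rot": [0,0,0],"gripper": 4.5},{"linear": [0,0.35,-0.1],"rot": [0,0,0],"gripper": 4.5},{"linear": [0,0.5,-0.1],"rot": [0,0,0],"gripper": 4.5},{"linear": [0,0.5,-0.1],"rot": [0,0,0],"gripper": 4.5}])

```text
t: 28.5
tcp_pos: [651.8, 3.7, 58.2]
ee_rot: [-0.291, 1.563, -1.864]
wrist_force: [-7.1, -10.0, 4.1]
opening: 54.8
```

```bash
python3 - <<'E'
from h import *
pose()
E
```

```text
t 28.5 tcp [651.8   3.7  58.2] xax [-0.002 -0.007 -1.   ] jawdeg -0.13 F [ -7.1 -10.    4.1] M [-1.79  1.48  0.31] op 54.8 q7 [ 0.56  0.63 -0.82  1.62  0.51  1.11 -0.4 ]
```

play_rows(plan=[{"linear": [-0.1,-0.25,0],"rot": [0,0,0],"gripper": 4.5},{"linear": [-0.1,-0.25,0],"rot": [0,0,0],"gripper": 8},{"linear": [-0.1,-0.25,0],"rot": [0,0,0],"gripper": 8},{"linear": [-0.1,-0.25,0],"rot": [0,0,0],"gripper": 8},{"linear": [-0.1,-0.25,0],"rot": [0,0,0],"gripper": 8},{"linear": [-0.1,-0.25,4],"rot": [0,0,0],"gripper": 8},{"linear": [-0.1,-0.25,9],"rot": [0,0,0],"gripper": 8},{"linear": [-0.1,-0.25,13],"rot": [0,0,0],"gripper": 8.5},{"linear": [-0.1,-0.25,13],"rot": [0,0,0],"gripper": 8.5},{"linear": [-0.1,-0.25,13],"rot": [0,0,0],"gripper": 8.5}])

```text
t: 29.5
tcp_pos: [651.9, 6.9, 189.0]
ee_rot: [1.507, 1.568, -0.063]
wrist_force: [-0.1, 0.4, -1.1]
opening: 85.3
```

```bash
python3 - <<'E'
from h import *
pose(); w=look((650,38),z=26,r=100); topl()
E
```

```text
t 29.5 tcp [651.9   6.9 189. ] xax [ 0.003 -0.    -1.   ] jawdeg 0.03 F [-0.1  0.4 -1.1] M [-0.01 -0.   -0.  ] op 85.3 q7 [ 0.61  0.51 -0.9   1.51  0.41  1.31 -0.33]
floor c [650.9  36.6] [(35.1, -0.2), (138.5, 89.8)]
  red c [674.4  34.6] [(145.0, -89.9), (12.3, 0.1)]
  red c [627.9  34.6] [(12.3, -0.0), (144.9, 90.0)]
blob 226.5 [280. 257.] [397. 101.  40.]
blob 373.0 [473. 220.] [ 493. -428.   40.]
blob 60.5 [290. 158.] [667.  73.  40.]
```

play_rows(plan=[{"linear": [-4.6,2,0],"rot": [0,0,0.05],"gripper": 4},{"linear": [-9.2,4,0],"rot": [0,0,0.1],"gripper": 4},{"linear": [-13.8,6,0],"rot": [0,0,0.148],"gripper": 4},{"linear": [-18.4,8,0],"rot": [0,0,0.148],"gripper": 4},{"linear": [-21,9.3,-2],"rot": [0,0,0.148],"gripper": 3.5},{"linear": [-23,9.9,-4],"rot": [0,0,0.148],"gripper": 3.5},{"linear": [-23,9.9,-4],"rot": [0,0,0.148],"gripper": 3.5},{"linear": [-23,9.9,-4],"rot": [0,0,0.148],"gripper": 3.5},{"linear": [-23,9.9,-4],"rot": [0,0,0.148],"gripper": 3.5}])

```text
t: 30.5
tcp_pos: [422.5, 105.1, 148.4]
ee_rot: [2.278, 1.569, 0.854]
wrist_force: [1.0, 0.3, -0.4]
opening: 35.1
```

```bash
python3 - <<'E'
from h import *
pose(); w=look((397,103)); topl()
E
```

```text
t 30.5 tcp [422.5 105.1 148.4] xax [ 0.001  0.001 -1.   ] jawdeg 8.43 F [ 1.   0.3 -0.4] M [-0.02 -0.04 -0.  ] op 35.1 q7 [ 0.88 -0.04 -1.14  2.06 -0.04  1.1  -0.1 ]
floor c [397.4 103. ] [(69.1, -80.7), (34.2, 9.3)]
  red c [421.  103.7] [(61.4, -81.3), (9.6, 8.7)]
  red c [381.2 113.3] [(45.8, -23.5), (91.1, 66.5)]
blob 64.5 [290. 258.] [396.  75.  40.]
blob 72.5 [368. 241.] [ 439. -137.   40.]
blob 374.0 [473. 220.] [ 493. -428.   40.]
blob 141.0 [303. 158.] [667.  37.  40.]
```

play_rows(plan=[{"linear": [-0.1,0.1,-4],"rot": [0,0,0],"gripper": 3.5},{"linear": [-0.1,0.1,-7],"rot": [0,0,0],"gripper": 3.5},{"linear": [-0.1,0.1,-9],"rot": [0,0,0],"gripper": 3.5},{"linear": [-0.1,0.1,-10],"rot": [0,0,0],"gripper": 3.5},{"linear": [-0.1,0.1,-10],"rot": [0,0,0],"gripper": 3.5},{"linear": [-0.1,0.1,-10],"rot": [0,0,0],"gripper": 0.5},{"linear": [-0.1,0.1,-10],"rot": [0,0,0],"gripper": 0.5},{"linear": [-0.1,0.1,-10],"rot": [0,0,0],"gripper": 0.5},{"linear": [-0.1,0.1,-10],"rot": [0,0,0],"gripper": 0.5}], grip_force=40)

```text
t: 31.5
tcp_pos: [421.4, 106.5, 48.8]
ee_rot: [1.39, 1.568, -0.033]
wrist_force: [0.7, 0.2, 3.3]
opening: 9.5
```

```bash
python3 - <<'E'
from h import *
pose()
E
```

```text
t 31.5 tcp [421.4 106.5  48.8] xax [ 0.003 -0.    -1.   ] jawdeg 8.46 F [0.7 0.2 3.3] M [ 0.07 -0.02 -0.04] op 9.5 q7 [ 0.75  0.24 -1.12  2.15  0.27  0.9  -0.38]
```

play_rows(plan=[{"linear": [1.5,0,0.3],"rot": [0,0,0],"gripper": 0.5},{"linear": [3,0,0.3],"rot": [0,0,0],"gripper": 0.5},{"linear": [4.5,0,0.3],"rot": [0,0,0],"gripper": 0.5},{"linear": [6,0,0.2],"rot": [0,0,0],"gripper": 0.5},{"linear": [6,0,0],"rot": [0,0,0],"gripper": 0.5},{"linear": [6,0,0],"rot": [0,0,0],"gripper": 3.5},{"linear": [6,0,0],"rot": [0,0,0],"gripper": 3.5},{"linear": [6,0,0],"rot": [0,0,0],"gripper": 3.5},{"linear": [6,0,5],"rot": [0,0,0],"gripper": 3.5},{"linear": [6,0,10],"rot": [0,0,0],"gripper": 3.5},{"linear": [3.8,-0.3,13],"rot": [0,0,0],"gripper": 8.5},{"linear": [3.8,-0.3,13],"rot": [0,0,0],"gripper": 8.5}])

```text
t: 32.7
tcp_pos: [459.0, 103.2, 181.7]
ee_rot: [0.663, 1.56, -0.761]
wrist_force: [-0.0, 1.0, 0.1]
opening: 63.1
```

play_rows(plan=[{"linear": [0,0,0],"rot": [0,0,0],"gripper": 8.5},{"linear": [0,0,0],"rot": [0,0,0],"gripper": 8.5}])

```text
t: 32.9
tcp_pos: [457.5, 102.8, 176.5]
ee_rot: [-1.702, 1.569, -3.126]
wrist_force: [0.1, 0.3, 0.1]
opening: 84.8
```

```bash
python3 - <<'E'
from h import *
pose(); w=look((457,103))
E
```

```text
t 32.9 tcp [457.5 102.8 176.5] xax [-0.002 -0.    -1.   ] jawdeg 8.46 F [0.1 0.3 0.1] M [-0.03 -0.02 -0.01] op 84.8 q7 [ 0.91  0.07 -1.21  1.95  0.07  1.16 -0.18]
floor c [459.7 103.3] [(68.5, -81.6), (35.4, 8.4)]
  red c [459.  105.8] [(74.5, -81.5), (56.1, 8.5)]
```

Dragged cleanly to (459.7,103.3). Now a normal grasp.

play_rows(plan=[{"linear": [0.2,0.1,-5],"rot": [0,0,0],"gripper": 8.5},{"linear": [0.2,0.1,-9],"rot": [0,0,0],"gripper": 8.5},{"linear": [0.2,0.1,-12],"rot": [0,0,0],"gripper": 8.5},{"linear": [0.2,0.1,-13.4],"rot": [0,0,0],"gripper": 8.5},{"linear": [0.2,0.1,-13.4],"rot": [0,0,0],"gripper": 8.5},{"linear": [0.2,0.1,-13.4],"rot": [0,0,0],"gripper": 4.5},{"linear": [0.2,0.1,-13.4],"rot": [0,0,0],"gripper": 4.5},{"linear": [0.2,0.1,-13.4],"rot": [0,0,0],"gripper": 4.5},{"linear": [0.2,0.1,-13.4],"rot": [0,0,0],"gripper": 4.5},{"linear": [0.2,0.1,-13.4],"rot": [0,0,0],"gripper": 4.5},{"linear": [0.2,0.1,-13.4],"rot": [0,0,0],"gripper": 4.5}], grip_force=50)

```text
t: 34.05
tcp_pos: [461.0, 104.4, 44.6]
ee_rot: [1.29, 1.569, -0.133]
wrist_force: [0.6, 0.4, 5.1]
opening: 55.1
```

```bash
python3 - <<'E'
from h import *
pose()
E
```

```text
t 34.05 tcp [461.  104.4  44.6] xax [ 0.002 -0.    -1.   ] jawdeg 8.46 F [0.6 0.4 5.1] M [0.08 0.19 0.02] op 55.1 q7 [ 0.7   0.36 -1.08  2.07  0.39  0.93 -0.45]
```

play_rows(plan=[{"linear": [0,0,5],"rot": [0,0,0],"gripper": 4.5},{"linear": [0,0,9.5],"rot": [0,0,0],"gripper": 4.5},{"linear": [2.6,-2.7,10],"rot": [0,0,-0.05],"gripper": 4.5},{"linear": [5.2,-5.4,10],"rot": [0,0,-0.1],"gripper": 4.5},{"linear": [7.8,-8,10],"rot": [0,0,-0.148],"gripper": 4.5},{"linear": [10.4,-10.7,10],"rot": [0,0,-0.148],"gripper": 4.5},{"linear": [13,-13.4,10],"rot": [0,0,-0.148],"gripper": 4.5},{"linear": [15.6,-16,10],"rot": [0,0,-0.148],"gripper": 4.5},{"linear": [18.1,-18.5,10],"rot": [0,0,-0.148],"gripper": 4.5},{"linear": [18.1,-18.5,10],"rot": [0,0,-0.148],"gripper": 4.5},{"linear": [18.1,-18.5,10],"rot": [0,0,-0.148],"gripper": 4.5}])

```text
t: 35.15
tcp_pos: [640.8, -81.3, 142.8]
ee_rot: [-2.101, 1.569, 2.61]
wrist_force: [-0.4, 0.9, -1.5]
opening: 54.9
```

```bash
python3 - <<'E'
from h import *
pose(); w=look((645,-80),z=114,r=60); look((650,38),z=26,r=60)
E
```

```text
t 35.15 tcp [640.8 -81.3 142.8] xax [-0.002  0.001 -1.   ] jawdeg -0.09 F [-0.4  0.9 -1.5] M [ 0.07 -0.   -0.02] op 54.9 q7 [ 0.78  0.57 -0.94  1.57  0.48  1.25 -0.24]
floor c [640.2 -82.3] [(35.4, -0.1), (68.4, 89.9)]
  red c [ 640.2 -131.5] [(104.2, -0.1), (144.2, 89.9)]
floor c [666.2  22.3] [(5.5, -0.3), (109.1, 89.7)]
floor c [641.2  56.8] [(38.7, -89.9), (15.1, 0.1)]
  red c [668.9  17.9] [(3.7, -0.3), (103.4, 89.7)]
```

Same picture as module 2, so I repeat the same descent.

play_rows(plan=[{"linear": [0.3,0,-4],"rot": [0,0,0],"gripper": 4.5},{"linear": [0.4,0,-7],"rot": [0,0,0],"gripper": 4.5},{"linear": [0.4,0,-8],"rot": [0,0,0],"gripper": 4.5},{"linear": [0.4,0,-8.4],"rot": [0,0,0],"gripper": 4.5},{"linear": [0.4,0,-8.6],"rot": [0,0,0],"gripper": 4.5},{"linear": [0.4,0.2,-8.6],"rot": [0,0,0],"gripper": 4.5},{"linear": [0.6,0.4,-8.6],"rot": [0,0,0],"gripper": 4.5},{"linear": [0.8,0.6,-8.5],"rot": [0,0,0],"gripper": 4.5},{"linear": [1.0,0.6,-8.5],"rot": [0,0,0],"gripper": 4.5},{"linear": [1.2,0.6,-8.5],"rot": [0,0,0],"gripper": 4.5},{"linear": [1.2,0.6,-8.5],"rot": [0,0,0],"gripper": 4.5}])

```text
t: 36.35
tcp_pos: [651.7, -74.2, 58.5]
ee_rot: [-1.61, 1.566, 3.102]
wrist_force: [-6.0, 0.0, 0.1]
opening: 55.4
```

```bash
python3 - <<'E'
from h import *
pose()
E
```

```text
t 36.35 tcp [651.7 -74.2  58.5] xax [-0.004  0.    -1.   ] jawdeg 0.01 F [-6.   0.   0.1] M [ 0.2   1.11 -0.15] op 55.4 q7 [ 0.72  0.67 -0.88  1.61  0.56  1.14 -0.3 ]
```

play_rows(plan=[{"linear": [-0.05,0.2,-0.1],"rot": [0,0,0],"gripper": 4.5},{"linear": [-0.05,0.4,-0.1],"rot": [0,0,0],"gripper": 4.5},{"linear": [-0.05,0.6,-0.1],"rot": [0,0,0],"gripper": 4.5},{"linear": [-0.05,0.8,-0.1],"rot": [0,0,0],"gripper": 4.5},{"linear": [-0.05,0.9,-0.1],"rot": [0,0,0],"gripper": 4.5},{"linear": [-0.05,0.9,-0.1],"rot": [0,0,0],"gripper": 4.5}])

```text
t: 36.95
tcp_pos: [651.7, -66.6, 57.1]
ee_rot: [-1.084, 1.568, -2.656]
wrist_force: [-5.0, -1.9, -1.2]
opening: 55.3
```

```bash
python3 - <<'E'
from h import *
pose()
E
```

```text
t 36.95 tcp [651.7 -66.6  57.1] xax [-0.003 -0.001 -1.   ] jawdeg -0.04 F [-5.  -1.9 -1.2] M [-0.48  1.08 -0.17] op 55.3 q7 [ 0.71  0.67 -0.88  1.61  0.56  1.13 -0.32]
```

play_rows(plan=[{"linear": [0,0.2,-0.1],"rot": [0,0,0],"gripper": 4.5},{"linear": [0,0.35,-0.1],"rot": [0,0,0],"gripper": 4.5},{"linear": [0,0.45,-0.1],"rot": [0,0,0],"gripper": 4.5},{"linear": [0,0.45,-0.1],"rot": [0,0,0],"gripper": 4.5}])

```text
t: 37.35
tcp_pos: [651.7, -66.2, 56.9]
ee_rot: [-0.422, 1.563, -1.995]
wrist_force: [-7.3, -8.6, 3.8]
opening: 55.3
```

```bash
python3 - <<'E'
from h import *
pose()
E
```

```text
t 37.35 tcp [651.7 -66.2  56.9] xax [-0.003 -0.007 -1.   ] jawdeg -0.14 F [-7.3 -8.6  3.8] M [-1.58  1.64  0.23] op 55.3 q7 [ 0.7   0.67 -0.88  1.61  0.56  1.13 -0.32]
```

play_rows(plan=[{"linear": [-0.1,-0.2,0],"rot": [0,0,0],"gripper": 4.5},{"linear": [-0.1,-0.2,0],"rot": [0,0,0],"gripper": 8},{"linear": [-0.1,-0.2,0],"rot": [0,0,0],"gripper": 8},{"linear": [-0.1,-0.2,0],"rot": [0,0,0],"gripper": 8},{"linear": [-0.1,-0.2,0],"rot": [0,0,0],"gripper": 8},{"linear": [-0.1,-0.2,4],"rot": [0,0,0],"gripper": 8},{"linear": [-0.1,-0.2,9],"rot": [0,0,0],"gripper": 8},{"linear": [-0.1,-0.2,13],"rot": [0,0,0],"gripper": 8.5},{"linear": [-0.1,-0.2,13],"rot": [0,0,0],"gripper": 8.5},{"linear": [-0.1,-0.2,13],"rot": [0,0,0],"gripper": 8.5}])

```text
t: 38.35
tcp_pos: [652.5, -62.7, 188.0]
ee_rot: [1.384, 1.568, -0.187]
wrist_force: [0.2, -0.0, -0.8]
opening: 85.0
```

```bash
python3 - <<'E'
from h import *
pose(); w=look((650,5),z=26,r=100); print("mark"); 
c=topl()
m=red(c)|teal(c); m=cv2.morphologyEx(m,cv2.MORPH_CLOSE,np.ones((3,3)))
for k in cv2.findContours(m[225:255,350:390].copy(),0,2)[0]: print(cv2.contourArea(k),k.reshape(-1,2).mean(0)+[350,225])
E
```

```text
t 38.35 tcp [652.5 -62.7 188. ] xax [ 0.003 -0.    -1.   ] jawdeg 0.03 F [ 0.2 -0.  -0.8] M [-0.03 -0.04  0.01] op 85.0 q7 [ 0.75  0.55 -0.96  1.5   0.46  1.33 -0.25]
floor c [650.9   2.4] [(35.3, -0.1), (208.8, 89.9)]
  red c [674.1  -2.8] [(12.1, -0.0), (210.7, 90.0)]
  red c [628.   -2.7] [(12.3, -0.3), (210.7, 89.7)]
mark
blob 156.5 [365. 241.] [ 438. -131.   40.]
blob 373.0 [473. 220.] [ 493. -428.   40.]
blob 266.5 [312. 166.] [647.  12.  40.]
156.5 [364.59090909 241.54545455]
```

play_rows(plan=[{"linear": [-4.2,-1.6,0],"rot": [0,0,0.08],"gripper": 8.5},{"linear": [-8.4,-3.2,0],"rot": [0,0,0.16],"gripper": 8.5},{"linear": [-12.6,-4.8,0],"rot": [0,0,0.24],"gripper": 8.5},{"linear": [-16.8,-6.4,0],"rot": [0,0,0.35],"gripper": 8.5},{"linear": [-20.5,-8,0],"rot": [0,0,0.35],"gripper": 8.5},{"linear": [-20.5,-8,0],"rot": [0,0,0.35],"gripper": 8.5},{"linear": [-20.5,-8,0],"rot": [0,0,0.35],"gripper": 8.5}])

```text
t: 39.15
tcp_pos: [444.8, -145.6, 186.1]
ee_rot: [-0.936, 1.568, -2.164]
wrist_force: [1.0, -0.2, 0.7]
opening: 84.9
```

```bash
python3 - <<'E'
from h import *
pose(); w=look((447,-142),"w20")
# cap outline: red+teal, plane 46; fit edges
m=cv2.morphologyEx(red(w)|teal(w),cv2.MORPH_CLOSE,np.ones((5,5)))
for k in cv2.findContours(m,0,2)[0]:
    P=pix2plane(w,k.reshape(-1,2),46)[:,:2]
    if cv2.contourArea(k)>300 and np.hypot(*(P.mean(0)-[447,-142]))<60:
        print(k.reshape(-1,2).min(0),k.reshape(-1,2).max(0)); q=cv2.approxPolyDP(k,3,True).reshape(-1,2); print(np.c_[q,pix2plane(w,q,46)[:,:2].round(1),pix2plane(w,q,0)[:,:2].round(1)])
x,y=proj(w,[[447,-142,30]])[0].astype(int)
cv2.imwrite("pics/cap.png",cv2.resize(w["frame"][max(y-75,0):y+75,x-90:x+90],None,fx=4,fy=4,interpolation=cv2.INTER_CUBIC)); print(x-90,max(y-75,0))
E
```

```text
t 39.15 tcp [ 444.8 -145.6  186.1] xax [-0.002 -0.003 -1.   ] jawdeg 19.69 F [ 1.  -0.2  0.7] M [-0.01  0.   -0.01] op 84.9 q7 [ 1.5   0.05 -1.25  1.94  0.06  1.18  0.57]
floor c [ 441.6 -143.3] [(51.2, -71.2), (38.3, 18.8)]
  red c [ 460.3 -126.5] [(31.7, -73.6), (9.9, 16.4)]
  red c [ 425.3 -128.9] [(41.9, -18.5), (69.1, 71.5)]
[292 145] [358 211]
[[ 294.   148.   406.1 -120.2  403.4 -127.3]
 [ 293.   191.   417.  -156.   416.3 -169.5]
 [ 303.   207.   429.8 -166.9  431.3 -182.3]
 [ 310.   211.   436.7 -168.3  439.6 -184. ]
 [ 312.   203.   436.  -160.7  438.7 -175. ]
 [ 332.   203.   452.4 -154.8  458.1 -168.1]
 [ 344.   192.   458.8 -142.   465.6 -153. ]
 [ 355.   192.   467.8 -138.8  476.2 -149.2]
 [ 358.   158.   459.6 -110.1  466.5 -115.4]
 [ 345.   164.   451.  -118.7  456.4 -125.6]
 [ 341.   157.   445.8 -114.3  450.2 -120.3]
 [ 322.   154.   429.9 -117.2  431.5 -123.8]
 [ 323.   149.   429.3 -113.   430.8 -118.8]
 [ 356.   150.   455.6 -104.3  461.8 -108.6]
 [ 354.   146.   452.8 -101.8  458.5 -105.6]]
240 108
```

play_rows(plan=[{"linear": [-0.6,1.1,-4],"rot": [0,0,-0.015],"gripper": 8.5},{"linear": [-0.6,1.1,-9],"rot": [0,0,-0.015],"gripper": 8.5},{"linear": [-0.6,1.1,-13],"rot": [0,0,-0.015],"gripper": 8.5},{"linear": [-0.6,1.1,-14.3],"rot": [0,0,-0.015],"gripper": 8.5},{"linear": [-0.6,1.1,-14.3],"rot": [0,0,-0.015],"gripper": 8.5},{"linear": [-0.6,1.1,-14.3],"rot": [0,0,-0.015],"gripper": 4.5},{"linear": [-0.6,1.1,-14.3],"rot": [0,0,-0.015],"gripper": 4.5},{"linear": [-0.6,1.1,-14.3],"rot": [0,0,-0.015],"gripper": 4.5},{"linear": [-0.6,1.1,-14.3],"rot": [0,0,-0.015],"gripper": 4.5},{"linear": [-0.6,1.1,-14.3],"rot": [0,0,-0.015],"gripper": 4.5},{"linear": [-0.6,1.1,-14.3],"rot": [0,0,-0.015],"gripper": 4.5}])

```text
t: 40.3
tcp_pos: [442.1, -132.3, 45.1]
ee_rot: [0.885, 1.568, -0.351]
wrist_force: [1.3, 1.5, 6.9]
opening: 55.2
```

```bash
python3 - <<'E'
from h import *
pose()
E
```

```text
t 40.3 tcp [ 442.1 -132.3   45.1] xax [ 0.003 -0.001 -1.   ] jawdeg 19.18 F [1.3 1.5 6.9] M [ 0.36 -0.04 -0.02] op 55.2 q7 [ 1.26  0.34 -1.12  2.1   0.39  0.93  0.26]
```

play_rows(plan=[{"linear": [0,0,5],"rot": [0,0,0],"gripper": 4.5},{"linear": [0,0,9.5],"rot": [0,0,0],"gripper": 4.5},{"linear": [3,0,10],"rot": [0,0,-0.06],"gripper": 4.5},{"linear": [6,0,10],"rot": [0,0,-0.12],"gripper": 4.5},{"linear": [9.5,0,10],"rot": [0,0,-0.18],"gripper": 4.5},{"linear": [13,0,10],"rot": [0,0,-0.24],"gripper": 4.5},{"linear": [16.5,0,10],"rot": [0,0,-0.3],"gripper": 4.5},{"linear": [19.9,0,10],"rot": [0,0,-0.335],"gripper": 4.5},{"linear": [19.9,0,10],"rot": [0,0,-0.335],"gripper": 4.5},{"linear": [19.9,0,10],"rot": [0,0,-0.335],"gripper": 4.5}])

```text
t: 41.3
tcp_pos: [639.4, -131.8, 143.2]
ee_rot: [-1.974, 1.569, 2.739]
wrist_force: [-0.4, 0.3, -0.4]
opening: 55.1
```

```bash
python3 - <<'E'
from h import *
pose(); w=look((641,-135),z=113,r=70); print("row"); look((650,2),z=26,r=60)
E
```

```text
t 41.3 tcp [ 639.4 -131.8  143.2] xax [-0.001  0.001 -1.   ] jawdeg 0.05 F [-0.4  0.3 -0.4] M [0.03 0.06 0.02] op 55.1 q7 [ 0.86  0.59 -0.97  1.55  0.5   1.27 -0.18]
floor c [ 638.8 -155.5] [(59.7, -89.8), (45.0, 0.2)]
  red c [ 638.9 -189.2] [(122.2, -90.0), (103.9, 0.0)]
row
floor c [666.5 -38.9] [(126.9, -88.5), (8.2, 1.5)]
  red c [668.7 -42.9] [(3.9, -0.1), (120.7, 89.9)]
```

```bash
python3 - <<'E'
from h import *
for z in (130,138,145):
    print(z); look((641,-140),z=z,r=70)
E
```

```text
130
floor c [ 638.  -145.8] [(53.0, -89.8), (40.0, 0.2)]
  red c [ 638.  -190.2] [(104.1, -0.0), (122.6, 90.0)]
138
floor c [ 638.  -141.1] [(49.9, -89.9), (37.6, 0.1)]
  red c [ 638.  -190.6] [(104.2, -0.0), (122.8, 90.0)]
145
floor c [ 638.1 -137. ] [(47.1, -89.9), (35.5, 0.1)]
  red c [ 638.2 -190.9] [(104.3, -0.1), (122.9, 89.9)]
```

play_rows(plan=[{"linear": [0.3,0,-4],"rot": [0,0,0],"gripper": 4.5},{"linear": [0.4,0,-7],"rot": [0,0,0],"gripper": 4.5},{"linear": [0.4,0,-8],"rot": [0,0,0],"gripper": 4.5},{"linear": [0.4,0,-8.4],"rot": [0,0,0],"gripper": 4.5},{"linear": [0.4,0,-8.7],"rot": [0,0,0],"gripper": 4.5},{"linear": [0.4,0.2,-8.7],"rot": [0,0,0],"gripper": 4.5},{"linear": [0.6,0.4,-8.7],"rot": [0,0,0],"gripper": 4.5},{"linear": [0.8,0.6,-8.6],"rot": [0,0,0],"gripper": 4.5},{"linear": [1.0,0.6,-8.6],"rot": [0,0,0],"gripper": 4.5},{"linear": [1.2,0.6,-8.6],"rot": [0,0,0],"gripper": 4.5},{"linear": [1.3,0.6,-8.6],"rot": [0,0,0],"gripper": 4.5},{"linear": [1.3,0.6,-8.6],"rot": [0,0,0],"gripper": 4.5}])

```text
t: 42.75
tcp_pos: [651.6, -126.0, 57.5]
ee_rot: [-1.565, 1.568, -3.135]
wrist_force: [-5.2, 1.4, 1.2]
opening: 55.1
```

```bash
python3 - <<'E'
from h import *
pose()
E
```

```text
t 42.75 tcp [ 651.6 -126.    57.5] xax [-0.003 -0.    -1.   ] jawdeg 0.01 F [-5.2  1.4  1.2] M [ 0.12  1.15 -0.  ] op 55.1 q7 [ 0.8   0.7  -0.9   1.59  0.59  1.15 -0.24]
```

play_rows(plan=[{"linear": [-0.05,0.2,-0.1],"rot": [0,0,0],"gripper": 4.5},{"linear": [-0.05,0.4,-0.1],"rot": [0,0,0],"gripper": 4.5},{"linear": [-0.05,0.6,-0.1],"rot": [0,0,0],"gripper": 4.5},{"linear": [-0.05,0.7,-0.1],"rot": [0,0,0],"gripper": 4.5},{"linear": [-0.05,0.7,-0.1],"rot": [0,0,0],"gripper": 4.5}])

```text
t: 43.25
tcp_pos: [651.5, -123.4, 57.3]
ee_rot: [-0.307, 1.565, -1.881]
wrist_force: [-5.3, -5.0, 5.3]
opening: 55.0
```

```bash
python3 - <<'E'
from h import *
pose()
E
```

```text
t 43.25 tcp [ 651.5 -123.4   57.3] xax [-0.002 -0.006 -1.   ] jawdeg -0.17 F [-5.3 -5.   5.3] M [-1.2   1.2  -0.03] op 55.0 q7 [ 0.79  0.69 -0.9   1.59  0.59  1.15 -0.25]
```

play_rows(plan=[{"linear": [0,0.2,0],"rot": [0,0,0],"gripper": 4.5},{"linear": [0,0.3,0],"rot": [0,0,0],"gripper": 4.5},{"linear": [0,0.3,0],"rot": [0,0,0],"gripper": 4.5}])

```text
t: 43.55
tcp_pos: [651.5, -122.8, 57.3]
ee_rot: [-0.213, 1.562, -1.788]
wrist_force: [-5.9, -8.8, 5.1]
opening: 55.3
```

```bash
python3 - <<'E'
from h import *
pose()
E
```

```text
t 43.55 tcp [ 651.5 -122.8   57.3] xax [-0.002 -0.009 -1.   ] jawdeg -0.23 F [-5.9 -8.8  5.1] M [-1.81  1.25  0.1 ] op 55.3 q7 [ 0.79  0.69 -0.9   1.59  0.59  1.15 -0.25]
```

Contact is confirmed by the rising force without motion. Release, lift, and inspect the whole row and the pointer.

play_rows(plan=[{"linear": [-0.1,-0.25,0],"rot": [0,0,0],"gripper": 4.5},{"linear": [-0.1,-0.25,0],"rot": [0,0,0],"gripper": 8},{"linear": [-0.1,-0.25,0],"rot": [0,0,0],"gripper": 8},{"linear": [-0.1,-0.25,0],"rot": [0,0,0],"gripper": 8},{"linear": [-0.1,-0.25,0],"rot": [0,0,0],"gripper": 8},{"linear": [-0.1,-0.25,4],"rot": [0,0,0],"gripper": 8},{"linear": [-0.1,-0.25,9],"rot": [0,0,0],"gripper": 8},{"linear": [-0.1,-0.25,14],"rot": [0,0,0],"gripper": 8},{"linear": [-3,4,16],"rot": [0,0,0],"gripper": 8},{"linear": [-5,9,16],"rot": [0,0,0],"gripper": 8},{"linear": [-8,14,16],"rot": [0,0,0],"gripper": 8},{"linear": [-8,19,16],"rot": [0,0,0],"gripper": 8}])

```text
t: 44.75
tcp_pos: [572.3, 59.9, 217.0]
ee_rot: [-0.01, 1.568, -1.581]
wrist_force: [0.4, 0.6, -0.3]
opening: 80.0
```

play_rows(plan=[{"linear": [0,0,0],"rot": [0,0,0],"gripper": 8},{"linear": [0,0,0],"rot": [0,0,0],"gripper": 8},{"linear": [0,0,0],"rot": [0,0,0],"gripper": 8}])

```text
t: 45.05
tcp_pos: [574.6, 57.7, 216.7]
ee_rot: [0.209, 1.57, -1.363]
wrist_force: [-0.4, -0.4, 1.2]
opening: 79.9
```

```bash
python3 - <<'E'
from h import *
pose(); w=look((650,-20),"wf",z=26,r=150); topl()
R=cv2.Rodrigues(w["rvec"])[0]; print("cam",(-R.T@np.ravel(w["tvec"])).round())
a=cv2.resize(w["frame"],(640,400))
p=proj(w,[[573,122,30]])[0]; x,y=int(p[0]),int(p[1]); print(x,y)
if 25<x<615 and 25<y<375:
    b=cv2.resize(w["frame"][y-25:y+25,x-32:x+32],(256,200),interpolation=cv2.INTER_CUBIC)
    s=cam("scene")["frame"][160:310,190:370]; s=cv2.resize(s,(240,200),interpolation=cv2.INTER_CUBIC)
    im=np.zeros((600,640,3),np.uint8); im[:400]=a; im[400:,:256]=b; im[400:,256:496]=s
    cv2.imwrite("pics/final.png",im)
E
```

```text
t 45.05 tcp [574.6  57.7 216.7] xax [ 0.    -0.001 -1.   ] jawdeg -0.06 F [-0.4 -0.4  1.2] M [-0.05 -0.06 -0.05] op 79.9 q7 [ 0.76  0.38 -1.11  1.66  0.35  1.32 -0.41]
floor c [ 660.5 -144.3] [(39.2, -0.1), (28.0, 89.9)]
floor c [654.9   0.9] [(208.3, -90.0), (29.0, 0.0)]
  red c [673.4  48.6] [(115.5, -89.9), (19.7, 0.1)]
  red c [650.6  -6.3] [(225.6, -89.9), (65.1, 0.1)]
blob 374.0 [473. 220.] [ 493. -428.   40.]
blob 99.5 [336. 158.] [667. -51.  40.]
cam [574. 127. 334.]
324 114
```

View pics/final.png

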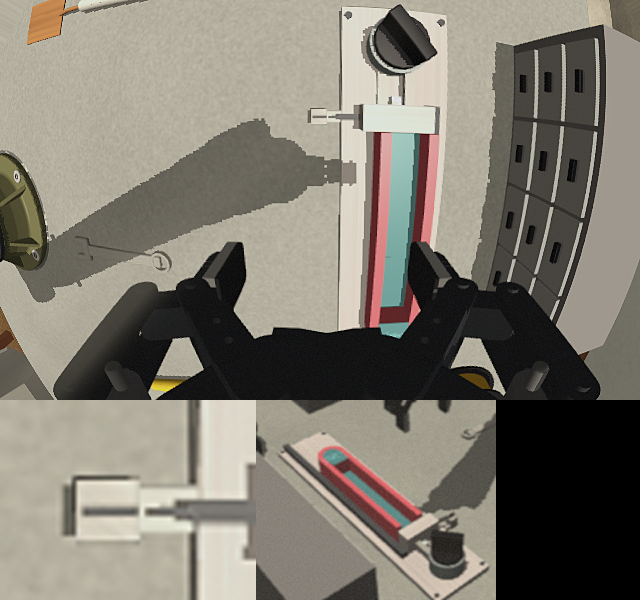

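The final view shows the row closed against the stop and the fence, with the cap continuing it. In the crop the mark line (85–137,511) and the pointer (147–190,511) are collinear, and the puck is in the bin.

```bash
python3 -c "
from workcell import bot
print(bot.sign_off())"
```

```text
the job is handed in; nothing more can be done
None
```

The job is done and handed in at about 45 s; the sign-off gives no verdict.

- **Misprint:** it is in the scrap bin, last seen about 9 mm from the centre.
- **Stop:** I ran the knob back well behind the mark, then came forward about 1.4 rad to it so the slack is taken up. Seen from directly above, the pointer and the mark line are in line, both right after setting and at the end. I could not read the slack directly; it follows from ending in the forward direction.
- **Row:** there were three modules. I pushed each one up to the fence, then along to the stop or its neighbour, until the force rose to 9–10 N, well below the stop's 18 N. The row measured 209–211 mm long against 210 mm and square within 0.3°.
- **Cap:** I pushed it flush the same way (8.8 N), and it looks flush in the last picture. It met the row about 3 mm earlier than I estimated. I put that down to an offset in the grip, and I did not measure that last seam separately.
- **Knocked module:** one module was knocked about 5 cm towards the robot early on, to the edge of reach. I dragged it out by its wall and then placed it normally.
- **Cameras:** early on, the wrist camera's slanted readings of the mark disagreed by a few millimetres because of viewing angle. I relied on the straight-down views instead.
- **Bystanders:** nothing was moved near the tape, the tin or the bottle, though I did not measure their final positions.

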